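# Roll the gas cells port-up and load the filling rack

### The job

First shut the gas regulator by turning its knob anticlockwise to the end stop. Then roll each aluminium gas cell on the mat until its filling port points straight up, and only then lift it into a lane of its own in the filling rack, port end towards the robot, and slide it under the hold-down bar fully home against the back stop with the port still straight up. Leave the regulator shut and the other things on the bench where they are.

Things in the scene. Friction and masses are not known exactly. Their poses are not given: they have to be found in the camera images.
- cell0: loose aluminium gas cell, tube 46 mm in diameter, 130 mm long, 0.25-0.5 kg; origin at its centre, x axis along it. A filling port (stub 14 mm thick, standing 13 mm out of the wall) points along the cell's own z axis, 35 mm from the middle towards its -x end. Starts lying on the mat (origin 26 mm up), port sideways, port end nearer the robot. 3 or 4 of the 4 cells are present
- cell0_port (a point): outer end of the filling port of cell0, 36 mm from the tube's axis
- cell1: loose aluminium gas cell, tube 46 mm in diameter, 130 mm long, 0.25-0.5 kg; origin at its centre, x axis along it. A filling port (stub 14 mm thick, standing 13 mm out of the wall) points along the cell's own z axis, 35 mm from the middle towards its -x end. Starts lying on the mat (origin 26 mm up), port sideways, port end nearer the robot. 3 or 4 of the 4 cells are present
- cell1_port (a point): outer end of the filling port of cell1, 36 mm from the tube's axis
- cell2: loose aluminium gas cell, tube 46 mm in diameter, 130 mm long, 0.25-0.5 kg; origin at its centre, x axis along it. A filling port (stub 14 mm thick, standing 13 mm out of the wall) points along the cell's own z axis, 35 mm from the middle towards its -x end. Starts lying on the mat (origin 26 mm up), port sideways, port end nearer the robot. 3 or 4 of the 4 cells are present
- cell2_port (a point): outer end of the filling port of cell2, 36 mm from the tube's axis
- cell3: loose aluminium gas cell, tube 46 mm in diameter, 130 mm long, 0.25-0.5 kg; origin at its centre, x axis along it. A filling port (stub 14 mm thick, standing 13 mm out of the wall) points along the cell's own z axis, 35 mm from the middle towards its -x end. Starts lying on the mat (origin 26 mm up), port sideways, port end nearer the robot. 3 or 4 of the 4 cells are present
- cell3_port (a point): outer end of the filling port of cell3, 36 mm from the tube's axis
- mat: fixed black rubber mat 340 x 420 mm (x, y), 3 mm thick, on which the cells lie; origin under its centre
- rack: fixed aluminium rack, origin at table height, x along the lanes to the back. Plate 6 mm thick, x -0.095 to 0.115, 340 mm wide. Four lanes open at the front (-x), at y = -0.1275, -0.0425, 0.0425, 0.1275, each between two ridges 51 mm apart, 8 mm wide, tops 14 mm above the table. Back stop: front face at x = 0.105. Hold-down bar across the lanes, x 0.068 to 0.105, 57 to 69 mm above the table
- lane0 (a point): where the centre of a cell lies when it is fully home in the lane at rack y = -0.1275: 29 mm above the table, 65 mm in front of the back stop; axes as the rack's. The bar then covers the cell's far 37 mm and its port stands in front of the bar
- lane1 (a point): where the centre of a cell lies when it is fully home in the lane at rack y = -0.0425: 29 mm above the table, 65 mm in front of the back stop; axes as the rack's. The bar then covers the cell's far 37 mm and its port stands in front of the bar
- lane2 (a point): where the centre of a cell lies when it is fully home in the lane at rack y = 0.0425: 29 mm above the table, 65 mm in front of the back stop; axes as the rack's. The bar then covers the cell's far 37 mm and its port stands in front of the bar
- lane3 (a point): where the centre of a cell lies when it is fully home in the lane at rack y = 0.1275: 29 mm above the table, 65 mm in front of the back stop; axes as the rack's. The bar then covers the cell's far 37 mm and its port stands in front of the bar
- reg (a joint): gas regulator knob, rad: 0 = shut, its anticlockwise end stop (seen from above); grows clockwise, up to 3.0; starts open
- reg_grip (a point): on the knob's vertical axis, at the height to grip, about 62 mm above the table. The point's x axis runs along the knob's bar grip, 57 mm long, 14 mm thick, 32 mm tall (top 7 mm above this point). The knob stands on a grey box 90 x 90 x 25 mm
- spraycan: bystander: upright spray can, 54 mm in diameter, 190 mm tall, origin under its centre
- meter: bystander: grey multimeter 150 x 75 x 35 mm lying flat, origin under its centre
- driver: bystander: blue screwdriver 180 mm long, lying along its x axis
- spanner: bystander: steel spanner 160 mm long, lying flat along its x axis
- tape: bystander: roll of yellow tape, 64 mm in diameter, 22 mm high, lying flat, origin under its centre

How it is judged (in metres and radians):
On the way:
1. the regulator knob is turned anticlockwise to its end stop (value of joint reg below 0.12 rad), for 0.2 s.
At the end, for the whole second after the job is handed in: The regulator is shut (within 0.12 rad of its stop). Every cell present lies at rest in a rack lane (within 9 mm of the lane's middle, parallel to it within 0.1 rad), its plain end within 10 mm of the back stop under the bar, its port on the front side and within 0.25 rad of straight up (value of joint reg below 0.12 rad and angle between each of cell0, cell1, cell2, cell3's own z axis and vertical below 0.25 rad and x of cell0 in the frame of rack between 0.03 and 0.045 m and z of each of cell0, cell1, cell2, cell3 in the frame of rack below 0.035 m and x of each of cell0_port, cell1_port, cell2_port, cell3_port in the frame of rack below 0.015 m and angle between the x axis of each of cell0, cell1, cell2, cell3 and the x axis of rack, either way round below 0.1 rad and linear speed of each of cell0, cell1, cell2, cell3 below 0.02 m/s and (y of cell0 in the frame of rack between -0.1365 and -0.1185 m or y of cell0 in the frame of rack between -0.0515 and -0.0335 m or y of cell0 in the frame of rack between 0.0335 and 0.0515 m or y of cell0 in the frame of rack between 0.1185 and 0.1365 m) and x of cell1 in the frame of rack between 0.03 and 0.045 m and (y of cell1 in the frame of rack between -0.1365 and -0.1185 m or y of cell1 in the frame of rack between -0.0515 and -0.0335 m or y of cell1 in the frame of rack between 0.0335 and 0.0515 m or y of cell1 in the frame of rack between 0.1185 and 0.1365 m) and x of cell2 in the frame of rack between 0.03 and 0.045 m and (y of cell2 in the frame of rack between -0.1365 and -0.1185 m or y of cell2 in the frame of rack between -0.0515 and -0.0335 m or y of cell2 in the frame of rack between 0.0335 and 0.0515 m or y of cell2 in the frame of rack between 0.1185 and 0.1365 m) and x of cell3 in the frame of rack between 0.03 and 0.045 m and (y of cell3 in the frame of rack between -0.1365 and -0.1185 m or y of cell3 in the frame of rack between -0.0515 and -0.0335 m or y of cell3 in the frame of rack between 0.0335 and 0.0515 m or y of cell3 in the frame of rack between 0.1185 and 0.1365 m)); the robot touches nothing.
It fails at once if a cell is put into the rack while the regulator is open (value of joint reg above 0.25 rad and ((x of cell0 in the frame of rack between -0.06 and 0.1 m and y of cell0 in the frame of rack between -0.17 and 0.17 m) or (x of cell1 in the frame of rack between -0.06 and 0.1 m and y of cell1 in the frame of rack between -0.17 and 0.17 m) or (x of cell2 in the frame of rack between -0.06 and 0.1 m and y of cell2 in the frame of rack between -0.17 and 0.17 m) or (x of cell3 in the frame of rack between -0.06 and 0.1 m and y of cell3 in the frame of rack between -0.17 and 0.17 m))).
It fails at once if a cell is lifted off the bench with its port still lying sideways ((height (world z) of cell0 above 0.075 m and angle between cell0's own z axis and vertical above 1.15 rad) or (height (world z) of cell1 above 0.075 m and angle between cell1's own z axis and vertical above 1.15 rad) or (height (world z) of cell2 above 0.075 m and angle between cell2's own z axis and vertical above 1.15 rad) or (height (world z) of cell3 above 0.075 m and angle between cell3's own z axis and vertical above 1.15 rad)).
It fails at once if a bystander is disturbed (moved over 30 mm) (distance of any of spraycan, meter, driver, spanner, tape from where it was at the start of the episode above 0.03 m).
Of cell0, cell1, cell2, cell3 only 3 to 4 are there at a start; the rules pass over those that are not, and their reading is None.
At some moment in a run one of cell0, cell1, cell2, cell3 may be knocked a few centimetres aside while the robot is not near it.
Once in a run the grip may slacken for a moment while it holds something.
It also fails if it takes over 210 s, if anything falls off the work surface, if the arm or the gripper's body presses on something with over 40 N, if the wrist force passes 120 N, or if a joint passes its speed limit or range.

### The arm

A 6-joint arm with a two-finger parallel gripper is mounted at the origin on the work surface. World frame = base frame: x ahead of the robot, y to its left, z up, the work surface at z = 0. Lengths are in mm, angles in rad, forces in N, time in s.
With the tool pointing down it reaches from about 275 to 975 mm from the base axis. Payload 8.4 kg.
Tool frame: the origin (TCP) lies where the fingers leave the gripper's body, on its centre line; the fingertips stand 88 mm ahead of it and the grasp point (between the pads) lies 69 mm ahead of it; z points along the fingers, y is the line along which they close (so a half turn about z gives the same grasp; the last joint's range is limited). The gripper opens to 92 mm and grips with 3 to 60 N. Pads are 20 mm wide; open, the fingers measure 128 mm over their backs; the gripper's body (75 mm by 189 mm) begins 69 mm behind the grasp point.
Start: joints at [1.137, 0.353, 1.633, -0, 1.155, -0.002], TCP at [261.566, 567.637, 302.683] pointing down, gripper open.
Joint ranges: [-2.63, 2.63], [-0.92, 2.1], [0.06, 2.66], [-1.3, 4.44], [0, 2.69], [-3.02, 3.02]. Speed limits (rad/s): [2.22, 2.22, 2.79, 3.14, 3.14, 3.14].

### API

Orientations are given as [roll, pitch, yaw] about the fixed x, y, z axes, in that order (R = Rz(yaw) Ry(pitch) Rx(roll)).
In Python, from bench import robot, vision, spotter gives the robot as it stands. The module is installed in compiled form; this text tells all that it offers.
- The arm moves only by the tool servo_tool, never from a script. Its argument "series" is a list of rows, each an object with "offset": the shift along the tool's x, y, z in m, a list of three; "turn": the turn, a rotation vector about the tool's x, y, z in degrees, a list of three; "hand": the closure, from 0 (fully open) to 1 (shut). A call has 1 to 8 rows; each row is the pose to reach, as a shift and turn from the pose commanded when the call began, along the tool's axes at that moment; what a row does not reach only later rows make up. A row lasts 1/12 s, in which the tool goes at most 41.7 mm and 7.16 degrees, less where a joint would pass 70% of its speed; a pose out of reach is approached as far as the arm can. A call with a gripper value outside its range is refused whole. The fingers move at their own pace and stop on an object; the grip force is fixed at half the most. Time passes only in rows, so rows that repeat a pose let the fingers close. It gives the time, the measured TCP pose, the force, the opening and the grip force at its end, in the units of the state.
- robot.state(): the state, without advancing time (a new reading comes with each control period).
- vision.capture(name): name is "scene" or "top" or "wrist"; returns a dict with "color" (480x640x3 uint8, blue, green, red), "vertical_fov" (degrees; the focal length in pixels is half the picture's height over the tangent of half this angle, whatever the lens; pixels are square), "cx", "cy" (the principal point, pixels), "dist_coeffs" ([k1, k2, p1, p2, k3] as OpenCV has them; the pictures are not rectified), "origin" and "rotation" of the camera in the world. Camera axes: x right, y up, looking along -z (the intrinsics and any distortion apply to the point x, -y, -z); pixel columns grow to the right and rows downward; lengths in mm; the calibration is good to about 2 mm. A picture is of the moment at which its call begins. There is no depth.
- robot.hand_in(): hands the job in; it is judged then, once.
Trained networks look in a picture, given as the dict that the camera call returned (one of the last four; its "shot" number tells which), for a name from the list of things; names that differ only in an ending like _2 or _b are one class to them, and where a whole thing is asked for, a point or a joint stands for the part that bears it (a point fixed in the world has none). Each returns a list of dicts, best first, with "score" (0 to 1); they miss things now and then, are a little off and sometimes report something else, mostly with a low value. They report only what shows in the picture. A call takes as long as a camera call.
- spotter.masks_of(picture, query): "mask" (480x640 bool, what is visible of it) and "rect" ([centre column, centre row, width, height] in pixels, round what is visible of it).
The state is a dict: "time_s": time; "q": joint angles; "dq": joint speeds; "joint_torque": joint torques, N m; "eef_pos": TCP position; "tool_rot": TCP orientation; "ft_force": force on the tool from outside, world axes, zero at the start; "wrist_torque": the same for the moment, N m; "width": finger opening in mm; "finger_force": force on a finger pad.
Only numpy, scipy, OpenCV 4.12 (cv2) and the standard library are available. Lean on these libraries where they do the work, as an engineer would, in place of code of your own. Each camera call takes 0.05 s, during which the arm holds its last target. There are 200 camera calls.

## Working session

There is one attempt and no reset: what is moved stays moved. The work goes in short steps, Python scripts to look and compute and a tool call to move; the robot and the scene stay as the last step left them, time stands still between calls to the robot, and variables do not carry over. Pictures are saved under pics/ and viewed, at most 14 in all, crops included, and the job is handed in when it is done.

Besides the shell and the picture viewer there is one more tool, called after "Request:" as name(argument=value, ...), one argument or row to a line, values as JSON. servo_tool: Moves the arm, as the interface text tells. Its arguments: {"type":"object","properties":{"series":{"type":"array"}},"required":["series"]}

```bash
mkdir -p pics
cat > h.py <<'E'
import numpy as np, cv2, pickle
from bench import robot, vision, spotter
def cap(name, save=None):
    p=vision.capture(name)
    if save: cv2.imwrite('pics/'+save+'.png',p['color'])
    return p
def K(p):
    h,w=p['color'].shape[:2]; f=h/2/np.tan(np.radians(p['vertical_fov'])/2)
    return np.array([[f,0,p['cx']],[0,f,p['cy']],[0,0,1.]])
def ray(p,uv):
    uv=np.asarray(uv,float).reshape(-1,1,2)
    n=cv2.undistortPoints(uv,K(p),np.array(p['dist_coeffs'],float))[:,0]
    d=np.c_[n[:,0],-n[:,1],-np.ones(len(n))]
    return d@np.array(p['rotation']).T
def onz(p,uv,z):
    d=ray(p,uv); o=np.array(p['origin'],float)
    return o+d*((z-o[2])/d[:,2])[:,None]
def proj(p,X):
    X=np.asarray(X,float).reshape(-1,3)
    c=(X-np.array(p['origin']))@np.array(p['rotation'])
    c=c*[1,-1,-1]
    return cv2.projectPoints(c.reshape(-1,1,3),np.zeros(3),np.zeros(3),K(p),np.array(p['dist_coeffs'],float))[0][:,0]
def st():
    s=robot.state()
    print('t',round(s['time_s'],2),'pos',np.round(s['eef_pos'],1),'rot',np.round(s['tool_rot'],3),'q',np.round(s['q'],2),'F',np.round(s['ft_force'],1),'w',round(s['width'],1),'ff',np.round(s['finger_force'],1))
    return s
E
python3 - <<'E'
from h import *
st()
for n in ['scene','top']:
    p=cap(n,n+'0'); print(n,p['origin'],np.round(p['rotation'],3).tolist(),p['vertical_fov'],p['cx'],p['cy'],p['dist_coeffs'])
    for q in ['cell0','cell0_port','rack','mat','reg','reg_grip','spraycan','meter','driver','spanner','tape']:
        for r in spotter.masks_of(p,q):
            if r['score']>.2: print(q,round(r['score'],2),np.round(r['rect']).tolist(), np.round(onz(p,r['rect'][:2],20)[0,:2]).tolist())
E
```

```text
t 0.0 pos [261.4 567.3 302. ] rot [-3.14  0.    2.71] q [ 1.14  0.35  1.63 -0.    1.16 -0.  ] F [-0.7  0.2 -0.2] w 91.5 ff 0.0
scene [1038.85978561 -391.31452     945.68479056] [0.579, 0.0, 0.903] 54.759422038323706 321.51027977604195 244.10714630167925 [-0.12276767  0.          0.          0.          0.        ]Traceback (most recent call last):
  File "<stdin>", line 7, in <module>
  File "h.py", line 17, in onz
    return o+d*((z-o[2])/d[:,2])[:,None]
                         ~^^^^^
IndexError: too many indices for array: array is 1-dimensional, but 2 were indexed
```

View pics/scene0.png

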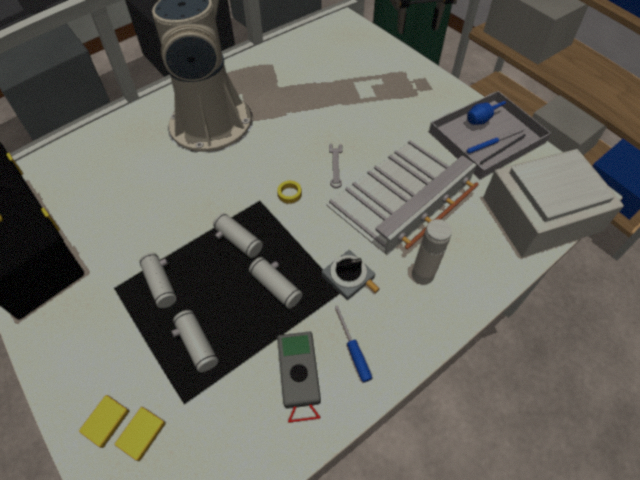

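```bash
python3 - <<'E'
s=open('h.py').read()
s=s.replace("def ray(","from scipy.spatial.transform import Rotation as R\ndef rot(p):\n    return R.from_euler('xyz',p['rotation']).as_matrix()\ndef ray(",1)
s=s.replace("return d@np.array(p['rotation']).T","return d@rot(p).T").replace("@np.array(p['rotation'])","@rot(p)")
open('h.py','w').write(s)
E
python3 - <<'E'
from h import *
for n in ['scene','top']:
    p=cap(n,n+'1'); print(n,p['origin'],np.round(p['rotation'],3).tolist(),p['vertical_fov'],p['cx'],p['cy'],p['dist_coeffs'])
    D={}
    for q in ['cell0','cell0_port','rack','mat','reg','reg_grip','spraycan','meter','driver','spanner','tape']:
        D[q]=spotter.masks_of(p,q)
        for r in D[q]:
            if r['score']>.2: print(q,round(r['score'],2),np.round(r['rect']).tolist(), np.round(onz(p,r['rect'][:2],20)[0,:2]).tolist())
    pickle.dump((p,D),open(n+'.pkl','wb'))
E
```

```text
scene [1038.85978561 -391.31452     945.68479056] [0.579, 0.0, 0.903] 54.759422038323706 321.51027977604195 244.10714630167925 [-0.12276767  0.          0.          0.          0.        ]
cell0 0.97 [278.0, 282.0, 52.0, 48.0] [584.0, -157.0]
cell0 0.78 [195.0, 343.0, 47.0, 57.0] [593.0, -383.0]
cell0 0.69 [238.0, 235.0, 50.0, 45.0] [417.0, -158.0]
cell0_port 0.58 [238.0, 233.0, 47.0, 45.0] [413.0, -156.0]
rack 0.81 [402.0, 197.0, 148.0, 116.0] [577.0, 237.0]
mat 0.74 [229.0, 301.0, 224.0, 204.0] [554.0, -272.0]
mat 0.68 [292.0, 193.0, 24.0, 23.0] [392.0, 22.0]
reg 0.81 [349.0, 269.0, 34.0, 23.0] [657.0, -10.0]
reg_grip 0.91 [348.0, 270.0, 27.0, 22.0] [657.0, -12.0]
reg_grip 0.41 [236.0, 235.0, 48.0, 46.0] [412.0, -163.0]
spraycan 0.83 [432.0, 254.0, 41.0, 65.0] [748.0, 171.0]
spraycan 0.32 [401.0, 197.0, 151.0, 112.0] [577.0, 233.0]
meter 0.73 [298.0, 378.0, 42.0, 92.0] [788.0, -255.0]
driver 0.56 [354.0, 344.0, 33.0, 79.0] [802.0, -118.0]
spanner 0.66 [336.0, 167.0, 11.0, 45.0] [391.0, 167.0]
tape 0.94 [292.0, 192.0, 22.0, 22.0] [390.0, 24.0]
tape 0.65 [403.0, 198.0, 147.0, 117.0] 
[... 475 characters left out ...]
ack 0.75 [197.0, 257.0, 173.0, 126.0] [571.0, 262.0]
mat 0.64 [434.0, 280.0, 194.0, 155.0] [512.0, -260.0]
reg 0.71 [320.0, 214.0, 26.0, 23.0] [664.0, -12.0]
reg 0.41 [436.0, 280.0, 190.0, 154.0] [511.0, -266.0]
reg 0.31 [424.0, 165.0, 64.0, 75.0] [772.0, -249.0]
reg_grip 0.68 [320.0, 216.0, 25.0, 28.0] [660.0, -12.0]
spraycan 0.57 [254.0, 157.0, 36.0, 49.0] [797.0, 137.0]
meter 0.64 [422.0, 162.0, 63.0, 77.0] [779.0, -245.0]
driver 0.72 [369.0, 155.0, 27.0, 76.0] [798.0, -124.0]
spanner 0.56 [232.0, 347.0, 59.0, 59.0] [373.0, 183.0]
spanner 0.36 [196.0, 256.0, 172.0, 127.0] [573.0, 265.0]
tape 0.64 [390.0, 251.0, 33.0, 62.0] [578.0, -165.0]
tape 0.58 [309.0, 343.0, 30.0, 30.0] [379.0, 16.0]
```

View pics/top1.png

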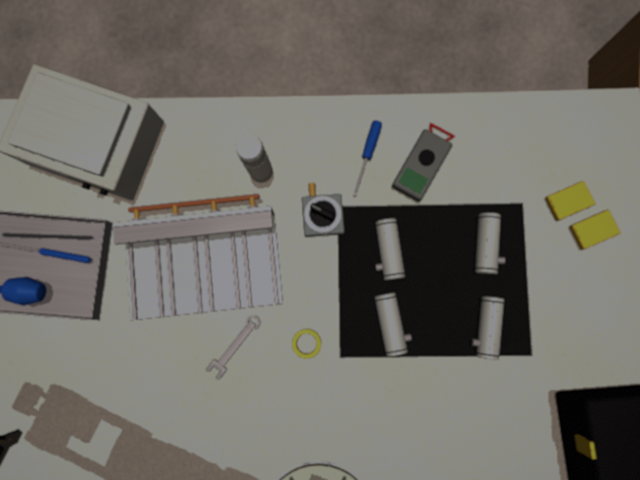

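Run:
```python
from h import *
p,D=pickle.load(open('top.pkl','rb')); s,_=pickle.load(open('scene.pkl','rb'))
def crop(im,x,y,w,h,k): return cv2.resize(im[y:y+h,x:x+w],None,fx=k,fy=k,interpolation=cv2.INTER_CUBIC)
a=crop(p['color'],295,185,54,60,5)      #270x300
b=crop(s['color'],320,245,54,60,5)
c=crop(p['color'],110,185,176,140,3)    #528x420 -> too high
m=np.zeros((600,800,3),np.uint8); m[:300,:270]=a; m[300:,:270]=b; m[:420,270:798]=c
cv2.imwrite('pics/m1.png',m)
for z in (62,69): 
  print(onz(p,np.array([[321,213]]),z))
  for q in D: pass
```

```text
[[658.19279025 -14.74853582  62.        ]]
[[656.89906719 -14.8613974   69.        ]]
```

View pics/m1.png

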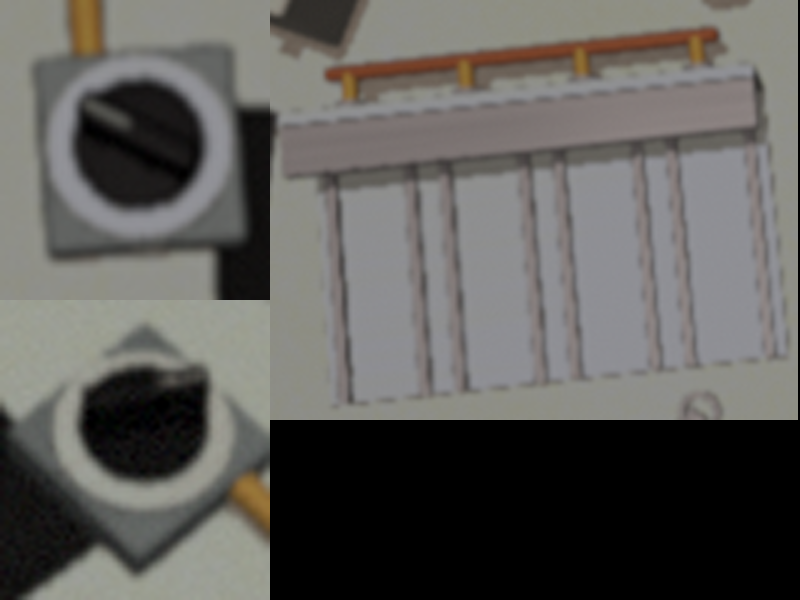

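```bash
cat >> h.py <<'E'
def tri(a,ua,b,ub):
    A=[];B=[]
    for p,u in((a,ua),(b,ub)):
        d=ray(p,[u])[0]; d/=np.linalg.norm(d); P=np.eye(3)-np.outer(d,d); A.append(P);B.append(P@np.array(p['origin']))
    return np.linalg.lstsq(np.vstack(A),np.hstack(B),rcond=None)[0]
def go(pos,rpy,s=None):
    """print tool-axis offset (m) and turn (deg) from the present pose to the target"""
    s=s or robot.state()
    R0=R.from_euler('xyz',s['tool_rot']); R1=R.from_euler('xyz',rpy)
    off=R0.inv().apply(np.array(pos)-s['eef_pos'])/1000
    tv=(R0.inv()*R1).as_rotvec(degrees=True)
    print('offset',np.round(off,4).tolist(),'turn',np.round(tv,1).tolist(),'rows',round(max(np.linalg.norm(off)/.0417,np.linalg.norm(tv)/7.16),1))
E
python3 - <<'E'
from h import *
p,D=pickle.load(open('top.pkl','rb')); s,_=pickle.load(open('scene.pkl','rb'))
print(tri(p,[323,214],s,[348.6,269.4]), onz(p,[[323,214]],37))
c=onz(p,[[131.7,320],[282.7,303.3]],6); print(c, c[0]-c[1], np.linalg.norm(c[0]-c[1]))
d=c[0]-c[1]; y=np.arctan2(d[1],d[0])-np.pi/2; print('rack yaw',y, 'origin',(c[0]+c[1])/2+95*np.array([np.cos(y),np.sin(y),0]))
S=st()
# wrist yaw = 1.0 with vertical tool
go([660,-18,230],[np.pi,0,1.0])
E
```

```text
[661.80630935 -17.52470689  34.31947481] [[660.50008775 -18.73430915  37.        ]]
[[434.56408485 408.67392705   6.        ]
 [465.9200231   74.20023533   6.        ]] [-31.35593825 334.47369172   0.        ] 335.9402406891519
rack yaw 0.09347390530923638 origin [544.82733095 250.3041765    6.        ]
t 1.3 pos [261.5 567.6 302.7] rot [-3.142  0.     2.71 ] q [ 1.14  0.35  1.63 -0.    1.16 -0.  ] F [-0.  -0.5  0. ] w 91.9 ff 0.0
offset [-0.607, -0.3651, 0.0727] turn [-0.0, 0.0, 98.0] rows 17.1
```

Request:
servo_tool(
  series=[
    {"offset": [-0.04,-0.024,0.005],"turn": [0,0,6],"hand": 0},
    {"offset": [-0.08,-0.048,0.01],"turn": [0,0,12],"hand": 0},
    {"offset": [-0.12,-0.072,0.015],"turn": [0,0,18],"hand": 0},
    {"offset": [-0.16,-0.096,0.02],"turn": [0,0,25],"hand": 0},
    {"offset": [-0.2,-0.12,0.025],"turn": [0,0,32],"hand": 0},
    {"offset": [-0.24,-0.144,0.03],"turn": [0,0,39],"hand": 0},
    {"offset": [-0.28,-0.168,0.035],"turn": [0,0,46],"hand": 0},
    {"offset": [-0.303,-0.182,0.036],"turn": [0,0,49],"hand": 0},
  ],
)

```text
time_s: 1.97
eef_pos: [449.0, 291.9, 268.3]
tool_rot: [3.141, -0.0, 1.848]
ft_force: [0.9, -0.6, -0.0]
width: 92.3
finger_force: 0.0
```

Request:
servo_tool(
  series=[
    {"offset": [-0.042,0.014,0.005],"turn": [0,0,6],"hand": 0},
    {"offset": [-0.084,0.028,0.01],"turn": [0,0,12],"hand": 0},
    {"offset": [-0.126,0.042,0.015],"turn": [0,0,18],"hand": 0},
    {"offset": [-0.168,0.055,0.02],"turn": [0,0,25],"hand": 0},
    {"offset": [-0.21,0.068,0.025],"turn": [0,0,32],"hand": 0},
    {"offset": [-0.252,0.082,0.03],"turn": [0,0,39],"hand": 0},
    {"offset": [-0.294,0.096,0.035],"turn": [0,0,46],"hand": 0},
    {"offset": [-0.337,0.109,0.036],"turn": [0,0,49],"hand": 0},
  ],
)

```text
time_s: 2.63
eef_pos: [635.5, 17.7, 233.0]
tool_rot: [-3.141, 0.0, 0.992]
ft_force: [0.4, 0.2, 0.5]
width: 91.4
finger_force: 0.0
```

Run:
```python
from h import *
st(); go([660,-18,230],[np.pi,0,1.0])
p=cap('wrist','w1'); print(p['origin'],p['rotation'],p['vertical_fov'],p['cx'],p['cy'],p['dist_coeffs'])
for r in spotter.masks_of(p,'reg_grip'): print(round(r['score'],2),np.round(r['rect'],1).tolist(),onz(p,r['rect'][:2],69))
print('proj',proj(p,[[660,-18,69]]))
```

```text
t 2.63 pos [635.5  17.7 233. ] rot [-3.141  0.     0.992] q [0.03 0.44 1.67 0.   1.03 0.6 ] F [0.4 0.2 0.5] w 91.4 ff 0.0
offset [-0.0165, 0.0401, 0.003] turn [-0.0, 0.0, -0.4] rows 1.0
[677.76927428  81.47439446 315.63280377] [-0.27782555  0.00091061 -0.57831096] 65.39697048018684 319.6248036434496 243.6195268458891 [-0.03875348  0.          0.          0.          0.        ]
0.58 [373.9, 265.9, 74.2, 88.9] [[662.03637324 -11.56811195  69.        ]]
0.45 [262.1, 457.2, 68.8, 31.0] [[ 497.77766713 -106.13184354   69.        ]]
proj [[376.09546701 274.63108432]]
```

View pics/w1.png

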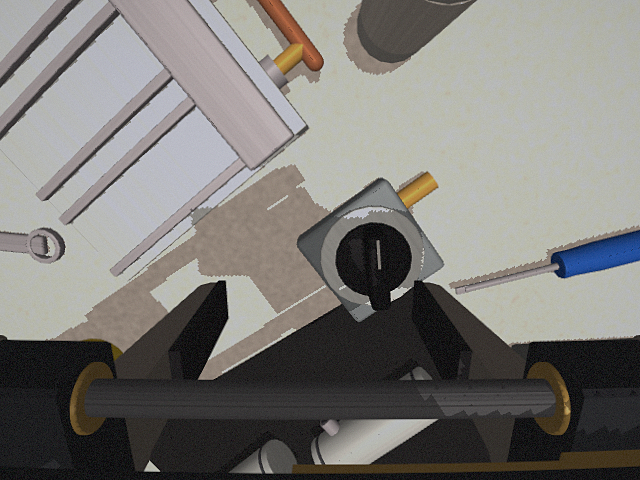

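Request:
servo_tool(
  series=[
    {"offset": [-0.0165,0.0395,0.003],"turn": [0,0,0],"hand": 0},
    {"offset": [-0.0165,0.0395,0.035],"turn": [0,0,0],"hand": 0},
    {"offset": [-0.0165,0.0395,0.065],"turn": [0,0,0],"hand": 0},
    {"offset": [-0.0165,0.0395,0.085],"turn": [0,0,0],"hand": 0},
    {"offset": [-0.0165,0.0395,0.1],"turn": [0,0,0],"hand": 0.3},
    {"offset": [-0.0165,0.0395,0.102],"turn": [0,0,0],"hand": 1},
    {"offset": [-0.0165,0.0395,0.102],"turn": [0,0,0],"hand": 1},
    {"offset": [-0.0165,0.0395,0.102],"turn": [0,0,0],"hand": 1},
  ],
)

```text
time_s: 3.4
eef_pos: [659.4, -15.1, 132.4]
tool_rot: [3.141, -0.001, 1.0]
ft_force: [0.1, 0.4, 0.6]
width: 67.5
finger_force: 0.0
```

Request:
servo_tool(
  series=[
    {"offset": [0,0,0],"turn": [0,0,0],"hand": 1},
    {"offset": [0,0,0],"turn": [0,0,0],"hand": 1},
    {"offset": [0,0,0],"turn": [0,0,0],"hand": 1},
    {"offset": [0,0,0],"turn": [0,0,0],"hand": 1},
  ],
)

```text
time_s: 3.73
eef_pos: [659.3, -15.6, 132.3]
tool_rot: [3.141, -0.001, 0.999]
ft_force: [-0.1, -0.9, 0.0]
width: 40.4
finger_force: 0.0
```

Request:
servo_tool(
  series=[
    {"offset": [-0.001,0.002,0.001],"turn": [0,0,0],"hand": 1},
    {"offset": [-0.001,0.002,0.001],"turn": [0,0,0],"hand": 1},
    {"offset": [-0.001,0.002,0.001],"turn": [0,0,0],"hand": 1},
    {"offset": [-0.001,0.002,0.001],"turn": [0,0,0],"hand": 1},
    {"offset": [-0.001,0.002,0.001],"turn": [0,0,0],"hand": 1},
    {"offset": [-0.001,0.002,0.001],"turn": [0,0,0],"hand": 1},
  ],
)

```text
time_s: 4.23
eef_pos: [661.3, -18.8, 130.6]
tool_rot: [3.138, 0.0, 1.0]
ft_force: [5.0, -5.8, -3.1]
width: 13.9
finger_force: 30.0
```

```bash
python3 -c "
from h import *
s=st(); print(s['wrist_torque'])"
```

```text
t 4.23 pos [661.3 -18.8 130.6] rot [3.138 0.    1.   ] q [-0.03  0.6   1.67 -0.    0.87  0.54] F [ 5.  -5.8 -3.1] w 13.9 ff 30.0
[-1.19185288 -0.63130911  0.00706986]
```

Request:
servo_tool(
  series=[
    {"offset": [0,0,0],"turn": [0,0,-6],"hand": 1},
    {"offset": [0,0,0],"turn": [0,0,-12],"hand": 1},
    {"offset": [0,0,0],"turn": [0,0,-18],"hand": 1},
    {"offset": [0,0,0],"turn": [0,0,-24],"hand": 1},
    {"offset": [0,0,0],"turn": [0,0,-30],"hand": 1},
    {"offset": [0,0,0],"turn": [0,0,-36],"hand": 1},
    {"offset": [0,0,0],"turn": [0,0,-42],"hand": 1},
    {"offset": [0,0,0],"turn": [0,0,-48],"hand": 1},
  ],
)

```text
time_s: 4.9
eef_pos: [662.0, -18.9, 130.7]
tool_rot: [3.138, 0.003, 1.842]
ft_force: [8.0, -7.5, -6.5]
width: 13.8
finger_force: 30.0
```

```bash
python3 -c "
from h import *
s=st(); print(s['wrist_torque'])"
```

```text
t 4.9 pos [662.  -18.9 130.7] rot [3.138e+00 3.000e-03 1.842e+00] q [-0.03  0.6   1.67 -0.    0.87 -0.3 ] F [ 8.  -7.5 -6.5] w 13.8 ff 30.0
[-1.29341476 -1.23583588 -0.02817341]
```

Request:
servo_tool(
  series=[
    {"offset": [0,0,0],"turn": [0,0,-5],"hand": 1},
    {"offset": [0,0,0],"turn": [0,0,-10],"hand": 1},
    {"offset": [0,0,0],"turn": [0,0,-15],"hand": 1},
    {"offset": [0,0,0],"turn": [0,0,-20],"hand": 1},
    {"offset": [0,0,0],"turn": [0,0,-25],"hand": 1},
    {"offset": [0,0,0],"turn": [0,0,-30],"hand": 1},
    {"offset": [0,0,0],"turn": [0,0,-30],"hand": 1},
  ],
)

```text
time_s: 5.48
eef_pos: [662.3, -18.6, 130.7]
tool_rot: [3.139, 0.005, 2.366]
ft_force: [9.2, -6.5, -7.4]
width: 13.9
finger_force: 30.0
```

```bash
python3 -c "
from h import *
s=st(); print(s['wrist_torque'])"
```

```text
t 5.48 pos [662.3 -18.6 130.7] rot [3.139 0.005 2.366] q [-0.03  0.6   1.67 -0.    0.87 -0.82] F [ 9.2 -6.5 -7.4] w 13.9 ff 30.0
[-1.08871479 -1.39956309  0.04214037]
```

Request:
servo_tool(
  series=[
    {"offset": [0,0,0],"turn": [0,0,-5],"hand": 1},
    {"offset": [0,0,0],"turn": [0,0,-10],"hand": 1},
    {"offset": [0,0,0],"turn": [0,0,-15],"hand": 1},
    {"offset": [0,0,0],"turn": [0,0,-20],"hand": 1},
    {"offset": [0,0,0],"turn": [0,0,-25],"hand": 1},
    {"offset": [0,0,0],"turn": [0,0,-30],"hand": 1},
    {"offset": [0,0,0],"turn": [0,0,-30],"hand": 1},
  ],
)

```text
time_s: 6.07
eef_pos: [662.5, -18.3, 130.7]
tool_rot: [3.141, 0.006, 2.89]
ft_force: [10.0, -3.8, -8.8]
width: 13.9
finger_force: 30.0
```

```bash
python3 -c "
from h import *
s=st(); print(s['wrist_torque'])"
```

```text
t 6.07 pos [662.5 -18.3 130.7] rot [3.141 0.006 2.89 ] q [-0.03  0.6   1.67 -0.    0.87 -1.35] F [10.  -3.8 -8.8] w 13.9 ff 30.0
[-0.68672372 -1.62261288  0.02547688]
```

Request:
servo_tool(
  series=[
    {"offset": [0,0,0],"turn": [0,0,-5],"hand": 1},
    {"offset": [0,0,0],"turn": [0,0,-10],"hand": 1},
    {"offset": [0,0,0],"turn": [0,0,-15],"hand": 1},
    {"offset": [0,0,0],"turn": [0,0,-20],"hand": 1},
    {"offset": [0,0,0],"turn": [0,0,-25],"hand": 1},
    {"offset": [0,0,0],"turn": [0,0,-25],"hand": 1},
  ],
)

```text
time_s: 6.57
eef_pos: [662.2, -18.0, 130.7]
tool_rot: [-3.14, 0.005, -2.959]
ft_force: [8.0, -1.6, -5.0]
width: 15.4
finger_force: 32.1
```

```bash
python3 -c "
from h import *
s=st(); print(s['wrist_torque'])"
```

```text
t 6.57 pos [662.2 -18.  130.7] rot [-3.14   0.005 -2.959] q [-0.03  0.6   1.67 -0.    0.87 -1.78] F [ 8.  -1.6 -5. ] w 15.4 ff 32.1
[-0.3489964  -1.34652397 -0.86670382]
```

Request:
servo_tool(
  series=[
    {"offset": [0,0,0],"turn": [0,0,-2],"hand": 1},
    {"offset": [0,0,0],"turn": [0,0,-4],"hand": 1},
    {"offset": [0,0,0],"turn": [0,0,-4],"hand": 1},
    {"offset": [0,0,0],"turn": [0,0,-4],"hand": 1},
  ],
)

```text
time_s: 6.9
eef_pos: [661.9, -18.1, 130.8]
tool_rot: [-3.14, 0.004, -2.894]
ft_force: [7.6, -2.9, -5.4]
width: 16.5
finger_force: 34.4
```

```bash
python3 -c "
from h import *
s=st(); print(s['wrist_torque'])"
```

```text
t 6.9 pos [661.9 -18.1 130.8] rot [-3.14   0.004 -2.894] q [-0.03  0.6   1.67 -0.    0.87 -1.85] F [ 7.6 -2.9 -5.4] w 16.5 ff 34.4
[-0.45721862 -1.13079938 -0.96087728]
```

Request:
servo_tool(
  series=[
    {"offset": [0,0,0],"turn": [0,0,4],"hand": 1},
    {"offset": [0,0,0],"turn": [0,0,7],"hand": 0.8},
    {"offset": [0,0,0],"turn": [0,0,7],"hand": 0.5},
    {"offset": [0,0,0],"turn": [0,0,7],"hand": 0.3},
    {"offset": [0,0,0],"turn": [0,0,7],"hand": 0},
    {"offset": [0,0,-0.04],"turn": [0,0,7],"hand": 0},
    {"offset": [0,0,-0.08],"turn": [0,0,7],"hand": 0},
    {"offset": [0,0,-0.11],"turn": [0,0,7],"hand": 0},
  ],
)

```text
time_s: 7.57
eef_pos: [660.4, -17.5, 242.9]
tool_rot: [-3.141, 0.001, -3.013]
ft_force: [0.9, -0.2, 0.2]
width: 56.3
finger_force: 0.0
```

```bash
cat >> h.py <<'E'
def cells(p,z=26):
    out=[]
    for r in spotter.masks_of(p,'cell0'):
        if r['score']<.3: continue
        m=r['mask'].astype(np.uint8)
        mo=cv2.morphologyEx(m,cv2.MORPH_OPEN,cv2.getStructuringElement(cv2.MORPH_ELLIPSE,(15,15)))
        if mo.sum()<200: mo=m
        (c,wh,a)=cv2.minAreaRect(np.argwhere(mo)[:,::-1].astype(np.float32))
        bx=cv2.boxPoints((c,wh,a)); e=bx[1]-bx[0]; f=bx[2]-bx[1]
        l=e if np.linalg.norm(e)>np.linalg.norm(f) else f
        W=onz(p,[c,np.array(c)-l/2,np.array(c)+l/2],z); d=W[2]-W[1]; d*=np.sign(d[0])
        M=cv2.moments(m,True); g=onz(p,[[M['m10']/M['m00'],M['m01']/M['m00']]],z)[0]
        out.append((r['score'],W[0],np.arctan2(d[1],d[0]),m))
        print('cell',round(r['score'],2),'centre',np.round(W[0,:2],1),'yaw',round(out[-1][2],3),'len',round(np.linalg.norm(d)),'centroid',np.round(g[:2],1),'px',np.round(c,1),np.round(sorted(wh),1))
    return out
E
python3 - <<'E'
from h import *
st(); p=cap('top','top2'); cells(p)
for r in spotter.masks_of(p,'reg'): print(r['score'],r['rect'])
E
```

```text
t 7.57 pos [660.4 -17.5 242.9] rot [-3.141e+00  1.000e-03 -3.013e+00] q [-0.03  0.46  1.61 -0.    1.07 -1.73] F [ 0.9 -0.2  0.2] w 56.3 ff 0.0
cell 0.76 centre [ 591.5 -381.9] yaw -0.049 len 133 centroid [ 589.9 -381.8] px [488.5 243. ] [23. 60.]
cell 0.74 centre [ 407.1 -375.6] yaw -0.199 len 131 centroid [ 406.6 -374.8] px [490.  327.8] [24.2 60.9]
cell 0.68 centre [ 416.3 -162.6] yaw 0.184 len 132 centroid [ 415.8 -162.3] px [390.9 324.6] [22.4 61.5]
cell 0.57 centre [ 580.4 -165. ] yaw 0.112 len 132 centroid [ 579.  -164.5] px [389.8 249.5] [20.9 59.5]
0.83 [319.6, 217.0, 27.1, 19.2]
```

```bash
python3 -c "
from h import *
go([580,-165,190],[np.pi,0,np.pi+.112])"
```

```text
offset [0.0999, -0.1358, 0.0532] turn [-0.0, 0.3, 0.9] rows 4.2
```

Request:
servo_tool(
  series=[
    {"offset": [0.03,-0.026,0.01],"turn": [0,0,0],"hand": 0},
    {"offset": [0.05,-0.055,0.02],"turn": [0,0,0.4],"hand": 0},
    {"offset": [0.07,-0.085,0.03],"turn": [0,0,0.9],"hand": 0},
    {"offset": [0.09,-0.115,0.045],"turn": [0,0,0.9],"hand": 0},
    {"offset": [0.1,-0.136,0.053],"turn": [0,0,0.9],"hand": 0},
    {"offset": [0.1,-0.136,0.053],"turn": [0,0,0.9],"hand": 0},
  ],
)

```text
time_s: 8.22
eef_pos: [574.6, -167.9, 184.2]
tool_rot: [3.14, -0.006, -3.033]
ft_force: [-0.5, -0.8, -1.2]
width: 91.8
finger_force: 0.0
```

Run:
```python
from h import *
st(); p=cap('wrist','w2'); pickle.dump(p,open('w2.pkl','wb')); print(p['origin'],p['rotation'])
cells(p); 
for q in ['cell0_port']:
  for r in spotter.masks_of(p,q): print(r['score'],r['rect'])
```

```text
t 8.22 pos [ 574.6 -167.9  184.2] rot [ 3.14  -0.006 -3.033] q [-0.29  0.45  1.78 -0.    0.91 -1.97] F [-0.5 -0.8 -1.2] w 91.8 ff 0.0
[ 498.69287699 -177.03405788  267.26088783] [-2.69487763e-01 -6.79373568e-04  1.68016992e+00]
cell 0.87 centre [ 449.3 -158.1] yaw 0.156 len 67 centroid [ 448.5 -157.9] px [360.1  59.3] [ 80.3 120.3]
cell 0.69 centre [595.3  64.5] yaw 0.349 len 30 centroid [595.5  65.2] px [633. 317.] [12. 36.]
cell 0.64 centre [ 586.1 -370.6] yaw -0.103 len 142 centroid [ 586.1 -371.5] px [ 25.  242.5] [ 50. 193.]
cell 0.61 centre [ 455.5 -364.9] yaw -0.067 len 39 centroid [ 454.5 -365.3] px [16.5 35. ] [33. 70.]
0.57 [360.4, 60.2, 84.7, 120.5]
```

View pics/w2.png

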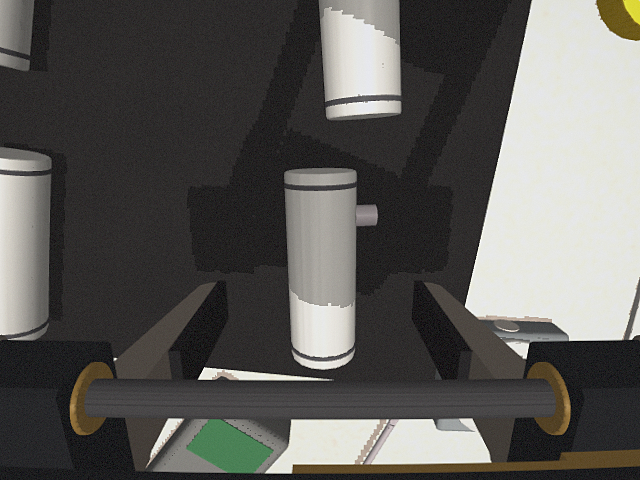

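Request:
servo_tool(
  series=[
    {"offset": [-0.004,0.001,0.03],"turn": [0,0,0],"hand": 0},
    {"offset": [-0.004,0.001,0.06],"turn": [0,0,0],"hand": 0},
    {"offset": [-0.004,0.001,0.08],"turn": [0,0,0],"hand": 0.2},
    {"offset": [-0.004,0.001,0.081],"turn": [0,0,0],"hand": 0.435},
    {"offset": [-0.004,0.001,0.081],"turn": [0,0,0],"hand": 0.435},
    {"offset": [-0.004,0.001,0.081],"turn": [0,0,0],"hand": 0.435},
    {"offset": [-0.004,0.001,0.081],"turn": [0,0,0],"hand": 0.435},
    {"offset": [-0.004,0.001,0.081],"turn": [0,0,0],"hand": 0.435},
  ],
)

```text
time_s: 9.03
eef_pos: [583.0, -163.6, 108.1]
tool_rot: [-3.141, 0.002, -3.03]
ft_force: [0.5, 0.3, 0.6]
width: 54.1
finger_force: 0.0
```

Request:
servo_tool(
  series=[
    {"offset": [0,-0.006,0],"turn": [0,0,0],"hand": 0.435},
    {"offset": [0,-0.012,0],"turn": [0,0,0],"hand": 0.435},
    {"offset": [0,-0.018,0],"turn": [0,0,0],"hand": 0.435},
    {"offset": [0,-0.024,0],"turn": [0,0,0],"hand": 0.435},
    {"offset": [0,-0.03,0],"turn": [0,0,0],"hand": 0.435},
    {"offset": [0,-0.036,0],"turn": [0,0,0],"hand": 0.435},
    {"offset": [0,-0.038,0],"turn": [0,0,0],"hand": 0.435},
    {"offset": [0,-0.038,0],"turn": [0,0,0],"hand": 0.435},
  ],
)

```text
time_s: 9.7
eef_pos: [586.3, -202.2, 106.4]
tool_rot: [-3.141, 0.0, -3.031]
ft_force: [-0.5, 0.5, 0.7]
width: 51.9
finger_force: 0.0
```

Run:
```python
from h import *
st(); p=cap('wrist','w3'); pickle.dump(p,open('w3.pkl','wb'))
```

```text
t 9.7 pos [ 586.3 -202.2  106.4] rot [-3.141  0.    -3.031] q [-0.33  0.58  1.77 -0.    0.78 -2.02] F [-0.5  0.5  0.7] w 51.9 ff 0.0
```

View pics/w3.png

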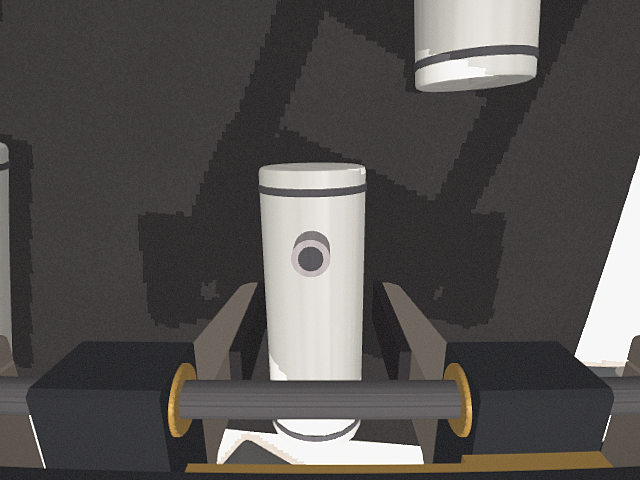

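Request:
servo_tool(
  series=[
    {"offset": [0,-0.003,0],"turn": [0,0,0],"hand": 0.435},
    {"offset": [0,-0.003,0],"turn": [0,0,0],"hand": 0.6},
    {"offset": [0,-0.003,0],"turn": [0,0,0],"hand": 1},
    {"offset": [0,-0.003,0],"turn": [0,0,0],"hand": 1},
    {"offset": [0,-0.003,-0.001],"turn": [0,0,0],"hand": 1},
    {"offset": [0,-0.003,-0.02],"turn": [0,0,0],"hand": 1},
    {"offset": [0,-0.003,-0.05],"turn": [0,0,0],"hand": 1},
    {"offset": [0,-0.003,-0.05],"turn": [0,0,0],"hand": 1},
  ],
)

```text
time_s: 10.42
eef_pos: [588.5, -204.9, 160.6]
tool_rot: [-3.139, 0.005, -3.03]
ft_force: [1.0, -0.5, -2.9]
width: 45.5
finger_force: 30.0
```

Run:
```python
from h import *
from scipy.optimize import least_squares
st()
p,D=pickle.load(open('top.pkl','rb'))
M=np.array([[344,400],[425,393],[461,388],[541,380],[574,376],[655,367],[689,363],[768,354],[335,405],[788,355],[283,177],[757,127]],float)
px=np.c_[110+(M[:,0]-270)/3,185+M[:,1]/3]
ys=[157,98,72,13,-13,-72,-98,-157]
X=np.array([[-95,y,14] for y in ys]+[[-95,170,6],[-95,-170,6],[68,170,69],[68,-170,69]],float)
def f(t,n=slice(None)):
    c,s=np.cos(t[2]),np.sin(t[2]); W=X.copy(); W[:,0]=t[0]+c*X[:,0]-s*X[:,1]; W[:,1]=t[1]+s*X[:,0]+c*X[:,1]
    return (proj(p,W)-px)
r=least_squares(lambda t:f(t).ravel(),[545,250,.09],x_scale=[1,1,.01],loss='soft_l1',f_scale=.5); print(r.x); print(np.round(f(r.x),1).tolist())
c=cap('wrist','w4'); pickle.dump(c,open('w4.pkl','wb'))
```

```text
t 10.42 pos [ 588.5 -204.9  160.6] rot [-3.139  0.005 -3.03 ] q [-0.34  0.51  1.75  0.    0.88 -2.02] F [ 1.  -0.5 -2.9] w 45.5 ff 30.0
[5.45979501e+02 2.51919107e+02 9.32673770e-02]
[[-0.1, 0.7], [-0.2, 0.0], [-0.4, 0.4], [-0.3, 0.1], [0.5, 0.1], [0.1, 0.2], [0.5, 0.2], [0.7, 0.3], [-1.6, -0.4], [0.2, -0.6], [-0.5, -0.5], [0.4, -1.0]]
```

```bash
cat >> h.py <<'E'
RK=np.array([546.,252.]); RY=.0933
def lane(x,i,z):
    y=[-127.5,-42.5,42.5,127.5][i]; c,s=np.cos(RY),np.sin(RY)
    return [RK[0]+c*x-s*y,RK[1]+s*x+c*y,z]
def torack(P):
    c,s=np.cos(RY),np.sin(RY); d=np.array(P[:2])-RK
    return np.array([c*d[0]+s*d[1],-s*d[0]+c*d[1]])
E
python3 -c "
from h import *
go(lane(-6,3,200),[np.pi,0,np.pi+RY])"
```

```text
offset [-0.0054, 0.586, -0.0423] turn [-0.1, 0.2, 1.0] rows 14.1
```

Request:
servo_tool(
  series=[
    {"offset": [0,0.01,-0.02],"turn": [0,0,0],"hand": 1},
    {"offset": [0,0.03,-0.04],"turn": [0,0,0],"hand": 1},
    {"offset": [0,0.065,-0.042],"turn": [0,0,0.5],"hand": 1},
    {"offset": [0,0.105,-0.042],"turn": [0,0,1],"hand": 1},
    {"offset": [0,0.145,-0.042],"turn": [0,0,1],"hand": 1},
    {"offset": [0,0.185,-0.042],"turn": [0,0,1],"hand": 1},
    {"offset": [-0.002,0.225,-0.042],"turn": [0,0,1],"hand": 1},
    {"offset": [-0.002,0.265,-0.042],"turn": [0,0,1],"hand": 1},
  ],
)

```text
time_s: 11.13
eef_pos: [558.1, 61.0, 197.1]
tool_rot: [3.142, -0.002, -3.048]
ft_force: [1.5, 1.1, -3.5]
width: 45.4
finger_force: 30.0
```

Request:
servo_tool(
  series=[
    {"offset": [0,0.04,0],"turn": [0,0,0],"hand": 1},
    {"offset": [0,0.08,0],"turn": [0,0,0],"hand": 1},
    {"offset": [0,0.12,0],"turn": [0,0,0],"hand": 1},
    {"offset": [0,0.16,0],"turn": [0,0,0],"hand": 1},
    {"offset": [0,0.2,0],"turn": [0,0,0],"hand": 1},
    {"offset": [0,0.24,0],"turn": [0,0,0],"hand": 1},
    {"offset": [0,0.275,0],"turn": [0,0,0],"hand": 1},
    {"offset": [0,0.3,0],"turn": [0,0,0],"hand": 1},
  ],
)

```text
time_s: 11.8
eef_pos: [529.7, 360.8, 196.8]
tool_rot: [-3.141, -0.002, -3.047]
ft_force: [0.3, -0.6, -3.8]
width: 45.2
finger_force: 30.0
```

Request:
servo_tool(
  series=[
    {"offset": [-0.003,0.021,0],"turn": [0,0,0],"hand": 1},
    {"offset": [-0.003,0.021,0],"turn": [0,0,0],"hand": 1},
    {"offset": [-0.003,0.021,0],"turn": [0,0,0],"hand": 1},
  ],
)

```text
time_s: 12.05
eef_pos: [531.2, 379.7, 196.7]
tool_rot: [-3.14, -0.002, -3.046]
ft_force: [-0.0, -0.5, -4.8]
width: 45.0
finger_force: 30.0
```

Run:
```python
from h import *
st(); go(lane(-6,3,200),[np.pi,0,np.pi+RY]); p=cap('wrist','w5'); pickle.dump(p,open('w5.pkl','wb'))
```

```text
t 12.05 pos [531.2 379.7 196.7] rot [-3.140e+00 -2.000e-03 -3.046e+00] q [ 0.62  0.51  1.65 -0.    0.98 -1.05] F [-0.  -0.5 -4.8] w 45.0 ff 30.0
offset [0.0031, -0.001, -0.0033] turn [-0.1, -0.1, 0.1] rows 0.1
```

View pics/w5.png

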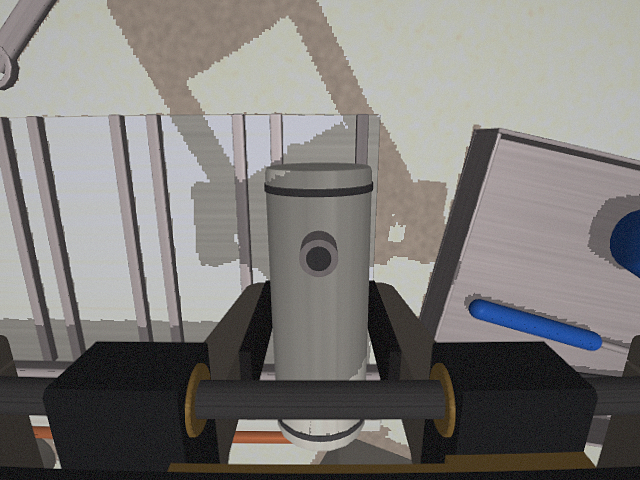

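Request:
servo_tool(
  series=[
    {"offset": [0.003,-0.001,0.03],"turn": [0,0,0],"hand": 1},
    {"offset": [0.003,-0.001,0.055],"turn": [0,0,0],"hand": 1},
    {"offset": [0.003,-0.001,0.072],"turn": [0,0,0],"hand": 1},
    {"offset": [0.003,-0.001,0.08],"turn": [0,0,0],"hand": 1},
    {"offset": [0.003,-0.001,0.083],"turn": [0,0,0],"hand": 1},
    {"offset": [0.003,-0.001,0.085],"turn": [0,0,0],"hand": 1},
    {"offset": [0.003,-0.001,0.085],"turn": [0,0,0],"hand": 1},
    {"offset": [0.003,-0.001,0.085],"turn": [0,0,0],"hand": 1},
  ],
)

```text
time_s: 12.77
eef_pos: [529.9, 378.0, 114.6]
tool_rot: [3.141, 0.001, -3.048]
ft_force: [0.3, 0.5, -3.1]
width: 45.4
finger_force: 30.0
```

Run:
```python
from h import *
s=st(); print(torack(s['eef_pos'])); go(lane(40,3,110),[np.pi,0,np.pi+RY])
```

```text
t 12.77 pos [529.9 378.  114.6] rot [ 3.141e+00  1.000e-03 -3.048e+00] q [ 0.62  0.61  1.7  -0.    0.83 -1.05] F [ 0.3  0.5 -3.1] w 45.4 ff 30.0
[ -4.27968138 126.91263891]
offset [-0.0443, 0.0006, 0.0046] turn [0.0, 0.1, -0.0] rows 1.1
```

Request:
servo_tool(
  series=[
    {"offset": [0,0.0005,0.0035],"turn": [0,0,0],"hand": 1},
    {"offset": [-0.01,0.0005,0.0035],"turn": [0,0,0],"hand": 1},
    {"offset": [-0.02,0.0005,0.0035],"turn": [0,0,0],"hand": 1},
    {"offset": [-0.03,0.0005,0.0035],"turn": [0,0,0],"hand": 1},
    {"offset": [-0.037,0.0005,0.0035],"turn": [0,0,0],"hand": 1},
    {"offset": [-0.042,0.0005,0.0035],"turn": [0,0,0],"hand": 1},
    {"offset": [-0.042,0.0005,0.0035],"turn": [0,0,0],"hand": 1},
  ],
)

```text
time_s: 13.35
eef_pos: [572.2, 382.2, 109.9]
tool_rot: [3.141, 0.0, -3.049]
ft_force: [-0.0, -0.7, -4.7]
width: 45.5
finger_force: 30.0
```

Request:
servo_tool(
  series=[
    {"offset": [-0.002,0,0],"turn": [0,0,0],"hand": 1},
    {"offset": [-0.003,0,0],"turn": [0,0,0],"hand": 1},
    {"offset": [-0.004,0,0],"turn": [0,0,0],"hand": 1},
    {"offset": [-0.004,0,0],"turn": [0,0,0],"hand": 1},
  ],
)

```text
time_s: 13.68
eef_pos: [573.4, 382.3, 109.5]
tool_rot: [-3.141, -0.004, -3.048]
ft_force: [-5.8, -0.5, -2.0]
width: 45.5
finger_force: 30.0
```

Run:
```python
from h import *
s=st(); print(torack(s['eef_pos']))
```

```text
t 13.68 pos [573.4 382.3 109.5] rot [-3.141 -0.004 -3.048] q [ 0.59  0.66  1.61  0.    0.88 -1.08] F [-5.8 -0.5 -2. ] w 45.5 ff 30.0
[ 39.45840817 127.2085336 ]
```

Request:
servo_tool(
  series=[
    {"offset": [0.001,0,0.0005],"turn": [0,0,0],"hand": 1},
    {"offset": [0.001,0,0.0005],"turn": [0,0,0],"hand": 0.48},
    {"offset": [0.001,0,0.0005],"turn": [0,0,0],"hand": 0.4},
    {"offset": [0.001,0,0.0005],"turn": [0,0,0],"hand": 0.3},
    {"offset": [0.001,0,-0.02],"turn": [0,0,0],"hand": 0.3},
    {"offset": [0.001,0,-0.06],"turn": [0,0,0],"hand": 0.3},
    {"offset": [0.001,0,-0.1],"turn": [0,0,0],"hand": 0},
    {"offset": [0.001,0,-0.1],"turn": [0,0,0],"hand": 0},
  ],
)

```text
time_s: 14.35
eef_pos: [577.5, 384.7, 218.7]
tool_rot: [3.136, 0.011, -3.048]
ft_force: [1.4, 0.7, 1.7]
width: 75.6
finger_force: 0.0
```

```bash
cat >> h.py <<'E'
def portang(p,axis,yaw,tip):
    """roll angle of the port (rad, + towards world +y side) seen with tip pixel; axis = cell centre xyz"""
    from scipy.optimize import least_squares
    u=np.array([np.cos(yaw),np.sin(yaw),0]); v=np.array([-u[1],u[0],0])
    f=lambda t:(proj(p,np.array(axis)+t[1]*u+36*(np.sin(t[0])*v+np.cos(t[0])*np.array([0,0,1])))[0]-tip)
    r=least_squares(f,[0,-35],x_scale=[.1,10]); return r.x
E
python3 - <<'E'
from h import *
st()
p=cap('wrist','w6'); pickle.dump(p,open('w6.pkl','wb')); cells(p,29)
t=cap('top','top3'); cells(t)
E
```

```text
t 14.35 pos [577.5 384.7 218.7] rot [ 3.136  0.011 -3.048] q [ 0.59  0.53  1.55 -0.    1.05 -1.08] F [1.4 0.7 1.7] w 75.6 ff 0.0
cell 0.84 centre [556.9 379.6] yaw 0.09 len 107 centroid [556.2 379.7] px [315.  213.5] [ 66. 141.]
cell 0.76 centre [ 408. -374.] yaw -0.194 len 130 centroid [ 405.8 -374. ] px [489.2 327.4] [24.3 60.4]
cell 0.75 centre [ 591.6 -379.7] yaw -0.049 len 133 centroid [ 590.  -381.5] px [487.5 243. ] [23. 60.]
cell 0.63 centre [ 416.6 -162.9] yaw 0.218 len 130 centroid [ 415.3 -163.2] px [391.  324.5] [21.6 60.6]
cell 0.59 centre [538.  381.3] yaw 0.102 len 63 centroid [538.  381.2] px [142.2 272.5] [21.7 28.7]
```

View pics/w6.png

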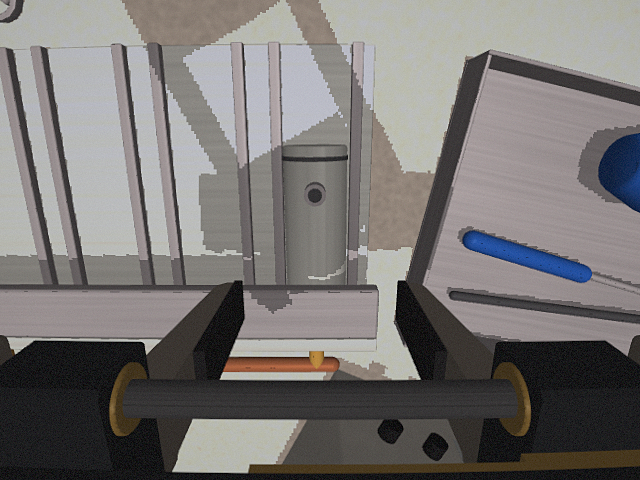

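```bash
python3 -c "
from h import *
go([416.5,-163,190],[np.pi,0,np.pi+.2])"
```

```text
offset [0.2075, -0.5282, 0.0196] turn [-0.0, -0.0, -6.1] rows 13.6
```

Request:
servo_tool(
  series=[
    {"offset": [0.005,-0.015,0],"turn": [0,0,0],"hand": 0},
    {"offset": [0.018,-0.046,0],"turn": [0,0,0],"hand": 0},
    {"offset": [0.033,-0.084,0],"turn": [0,0,0],"hand": 0},
    {"offset": [0.048,-0.122,0],"turn": [0,0,0],"hand": 0},
    {"offset": [0.063,-0.16,0],"turn": [0,0,0],"hand": 0},
    {"offset": [0.078,-0.198,0],"turn": [0,0,0],"hand": 0},
    {"offset": [0.093,-0.236,0],"turn": [0,0,0],"hand": 0},
    {"offset": [0.107,-0.272,0],"turn": [0,0,0],"hand": 0},
  ],
)

```text
time_s: 15.22
eef_pos: [491.0, 99.7, 208.4]
tool_rot: [-3.141, -0.003, -3.048]
ft_force: [1.2, -0.1, -0.1]
width: 92.3
finger_force: 0.0
```

Request:
servo_tool(
  series=[
    {"offset": [0.015,-0.038,0],"turn": [0,0,0],"hand": 0},
    {"offset": [0.03,-0.076,0],"turn": [0,0,0],"hand": 0},
    {"offset": [0.045,-0.114,0],"turn": [0,0,0],"hand": 0},
    {"offset": [0.06,-0.152,0],"turn": [0,0,0],"hand": 0},
    {"offset": [0.075,-0.19,0.005],"turn": [0,0,-2],"hand": 0},
    {"offset": [0.09,-0.228,0.01],"turn": [0,0,-4],"hand": 0},
    {"offset": [0.1,-0.25,0.015],"turn": [0,0,-6],"hand": 0},
    {"offset": [0.1,-0.256,0.018],"turn": [0,0,-6],"hand": 0},
  ],
)

```text
time_s: 15.88
eef_pos: [414.8, -165.0, 190.3]
tool_rot: [3.14, -0.003, -2.944]
ft_force: [-0.1, -0.1, -1.0]
width: 91.7
finger_force: 0.0
```

Request:
servo_tool(
  series=[
    {"offset": [0,0,0],"turn": [0,0,0],"hand": 0},
    {"offset": [0,0,0],"turn": [0,0,0],"hand": 0},
  ],
)

```text
time_s: 16.05
eef_pos: [416.9, -162.1, 191.1]
tool_rot: [3.14, -0.002, -2.945]
ft_force: [1.3, 0.1, 0.1]
width: 91.7
finger_force: 0.0
```

Run:
```python
from h import *
t=cap('top','top4'); cells(t)
st(); p=cap('wrist','w7'); pickle.dump(p,open('w7.pkl','wb')); cells(p)
```

```text
cell 0.83 centre [ 591.7 -380.2] yaw -0.087 len 134 centroid [ 590.5 -381.5] px [487.7 242.9] [22.1 60.1]
cell 0.64 centre [ 422.7 -379.7] yaw -0.054 len 105 centroid [ 415. -381.] px [491.5 320.5] [21. 49.]
cell 0.62 centre [ 466.1 -139.1] yaw -0.489 len 43 centroid [ 466.4 -141.6] px [379.4 301.7] [10.3 19.7]
cell 0.6 centre [555.8 383.2] yaw 0.026 len 100 centroid [555.7 383.7] px [141.5 264.5] [21. 45.]
t 16.15 pos [ 417.5 -161.5  191.7] rot [ 3.141e+00 -1.000e-03 -2.943e+00] q [-0.37  0.23  2.1   0.    0.81 -2.14] F [-0.1 -0.1  0.9] w 92.1 ff 0.0
cell 0.87 centre [ 402.1 -359.5] yaw 0.003 len 141 centroid [ 398.5 -366.4] px [ 36.5 176. ] [ 73. 206.]
cell 0.76 centre [ 520.7 -368.9] yaw -1.398 len 42 centroid [ 521.5 -369. ] px [ 26.  328.7] [21.7 52.5]
cell 0.61 centre [ 419.5 -171.3] yaw 0.148 len 145 centroid [ 414.8 -165.1] px [306.2 253.3] [ 89.2 197. ]
```

View pics/w7.png

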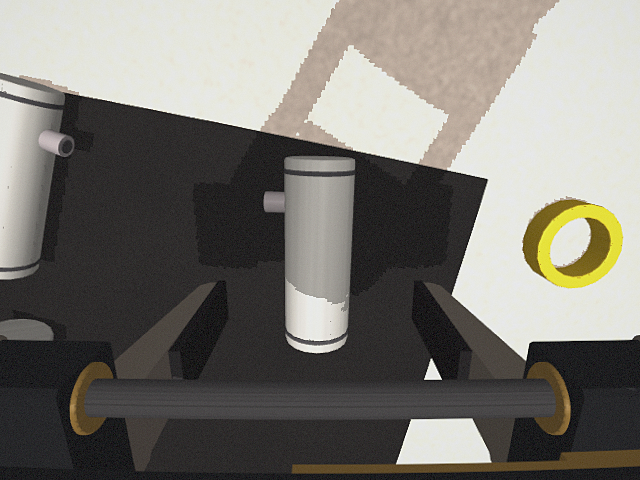

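Request:
servo_tool(
  series=[
    {"offset": [0,-0.001,0.03],"turn": [0,0,0],"hand": 0},
    {"offset": [0,-0.001,0.06],"turn": [0,0,0],"hand": 0},
    {"offset": [0,-0.001,0.082],"turn": [0,0,0],"hand": 0.2},
    {"offset": [0,-0.001,0.085],"turn": [0,0,0],"hand": 0.435},
    {"offset": [0,-0.001,0.085],"turn": [0,0,0],"hand": 0.435},
    {"offset": [0,-0.001,0.085],"turn": [0,0,0],"hand": 0.435},
    {"offset": [0,-0.001,0.085],"turn": [0,0,0],"hand": 0.435},
    {"offset": [0,-0.001,0.085],"turn": [0,0,0],"hand": 0.435},
  ],
)

```text
time_s: 16.92
eef_pos: [418.3, -163.7, 108.3]
tool_rot: [-3.14, 0.002, -2.943]
ft_force: [0.1, 0.5, 0.7]
width: 54.3
finger_force: 0.0
```

Request:
servo_tool(
  series=[
    {"offset": [0,0.006,0],"turn": [0,0,0],"hand": 0.435},
    {"offset": [0,0.012,0],"turn": [0,0,0],"hand": 0.435},
    {"offset": [0,0.018,0],"turn": [0,0,0],"hand": 0.435},
    {"offset": [0,0.024,0],"turn": [0,0,0],"hand": 0.435},
    {"offset": [0,0.03,0],"turn": [0,0,0],"hand": 0.435},
    {"offset": [0,0.036,0],"turn": [0,0,0],"hand": 0.435},
    {"offset": [0,0.038,0],"turn": [0,0,0],"hand": 0.435},
    {"offset": [0,0.038,0],"turn": [0,0,0],"hand": 0.435},
  ],
)

```text
time_s: 17.58
eef_pos: [409.6, -125.5, 106.9]
tool_rot: [3.141, -0.001, -2.943]
ft_force: [-0.4, -0.2, 0.3]
width: 52.1
finger_force: 0.0
```

Run:
```python
from h import *
st(); p=cap('wrist','w8'); pickle.dump(p,open('w8.pkl','wb'))
c=p['color'][140:380,180:460]; cv2.imwrite('pics/w8c.png',c)
```

```text
t 17.58 pos [ 409.6 -125.5  106.9] rot [ 3.141e+00 -1.000e-03 -2.943e+00] q [-0.3   0.37  2.19  0.    0.58 -2.07] F [-0.4 -0.2  0.3] w 52.1 ff 0.0
```

View pics/w8c.png

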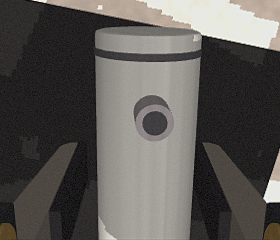

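Request:
servo_tool(
  series=[
    {"offset": [0,0.003,0],"turn": [0,0,0],"hand": 0.435},
    {"offset": [0,0.003,0],"turn": [0,0,0],"hand": 0.6},
    {"offset": [0,0.003,0],"turn": [0,0,0],"hand": 1},
    {"offset": [0,0.003,0],"turn": [0,0,0],"hand": 1},
    {"offset": [0,0.003,-0.001],"turn": [0,0,0],"hand": 1},
    {"offset": [0,0.003,-0.03],"turn": [0,0,0],"hand": 1},
    {"offset": [0,0.003,-0.07],"turn": [0,0,0],"hand": 1},
    {"offset": [0,0.003,-0.09],"turn": [0,0,0],"hand": 1},
  ],
)

```text
time_s: 18.3
eef_pos: [409.6, -123.5, 199.4]
tool_rot: [-3.141, 0.001, -2.944]
ft_force: [0.9, -0.9, -4.5]
width: 45.1
finger_force: 30.0
```

Request:
servo_tool(
  series=[
    {"offset": [0,0,0],"turn": [0,0,0],"hand": 1},
    {"offset": [0,0,0],"turn": [0,0,0],"hand": 1},
  ],
)

```text
time_s: 18.47
eef_pos: [409.6, -123.5, 197.5]
tool_rot: [-3.141, 0.002, -2.943]
ft_force: [-0.5, -1.3, -4.1]
width: 45.4
finger_force: 30.0
```

```bash
python3 -c "
from h import *
st(); go(lane(-10,2,200),[np.pi,0,np.pi+RY])"
```

```text
t 18.47 pos [ 409.6 -123.5  197.5] rot [-3.141e+00  2.000e-03 -2.943e+00] q [-0.3   0.19  2.14 -0.    0.81 -2.07] F [-0.5 -1.3 -4.1] w 45.4 ff 30.0
offset [-0.2021, 0.3846, -0.0025] turn [-0.1, 0.1, 6.0] rows 10.4
```

Request:
servo_tool(
  series=[
    {"offset": [-0.008,0.014,0],"turn": [0,0,0],"hand": 1},
    {"offset": [-0.02,0.038,0],"turn": [0,0,0],"hand": 1},
    {"offset": [-0.036,0.068,0],"turn": [0,0,0],"hand": 1},
    {"offset": [-0.052,0.1,0],"turn": [0,0,0],"hand": 1},
    {"offset": [-0.07,0.133,0],"turn": [0,0,0],"hand": 1},
    {"offset": [-0.088,0.167,0],"turn": [0,0,0],"hand": 1},
    {"offset": [-0.105,0.2,0],"turn": [0,0,0],"hand": 1},
    {"offset": [-0.122,0.232,0],"turn": [0,0,0],"hand": 1},
  ],
)

```text
time_s: 19.13
eef_pos: [482.2, 129.8, 194.6]
tool_rot: [-3.141, -0.004, -2.943]
ft_force: [1.7, -0.9, -3.6]
width: 45.8
finger_force: 30.0
```

Request:
servo_tool(
  series=[
    {"offset": [-0.017,0.033,0],"turn": [0,0,1],"hand": 1},
    {"offset": [-0.035,0.066,0],"turn": [0,0,2],"hand": 1},
    {"offset": [-0.052,0.1,0],"turn": [0,0,4],"hand": 1},
    {"offset": [-0.068,0.13,0],"turn": [0,0,6],"hand": 1},
    {"offset": [-0.08,0.148,0],"turn": [0,0,6],"hand": 1},
    {"offset": [-0.08,0.152,0],"turn": [0,0,6],"hand": 1},
    {"offset": [-0.08,0.152,0],"turn": [0,0,6],"hand": 1},
    {"offset": [-0.08,0.152,0],"turn": [0,0,6],"hand": 1},
  ],
)

```text
time_s: 19.8
eef_pos: [530.4, 292.0, 194.7]
tool_rot: [-3.14, -0.004, -3.047]
ft_force: [-0.4, -1.1, -4.2]
width: 45.5
finger_force: 30.0
```

Run:
```python
from h import *
st(); go(lane(-10,2,113),[np.pi,0,np.pi+RY]); p=cap('wrist','w9'); cells(p,116)
c=p['color'][100:360,180:460]; cv2.imwrite('pics/w9c.png',c)
```

```text
t 19.8 pos [530.4 292.  194.7] rot [-3.14  -0.004 -3.047] q [ 0.5   0.44  1.76 -0.    0.94 -1.16] F [-0.4 -1.1 -4.2] w 45.5 ff 30.0
offset [-0.0021, 0.0014, 0.0817] turn [-0.1, -0.2, 0.0] rows 2.0
cell 0.94 centre [512.8 345.3] yaw 0.064 len 57 centroid [511.1 346.6] px [439.6 283.2] [ 71.1 114.5]
cell 0.88 centre [530.9 292. ] yaw 0.096 len 151 centroid [519.1 290.1] px [321.5 309. ] [107. 286.]
```

View pics/w9c.png

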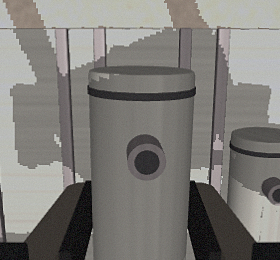

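Request:
servo_tool(
  series=[
    {"offset": [-0.002,0.0015,0.03],"turn": [0,0,0],"hand": 1},
    {"offset": [-0.002,0.0015,0.055],"turn": [0,0,0],"hand": 1},
    {"offset": [-0.002,0.0015,0.072],"turn": [0,0,0],"hand": 1},
    {"offset": [-0.002,0.0015,0.079],"turn": [0,0,0],"hand": 1},
    {"offset": [-0.002,0.0015,0.083],"turn": [0,0,0],"hand": 1},
    {"offset": [-0.002,0.0015,0.083],"turn": [0,0,0],"hand": 1},
    {"offset": [-0.002,0.0015,0.083],"turn": [0,0,0],"hand": 1},
  ],
)

```text
time_s: 20.48
eef_pos: [534.2, 294.5, 114.9]
tool_rot: [3.141, 0.001, -3.048]
ft_force: [0.2, 0.0, -3.7]
width: 45.2
finger_force: 30.0
```

Run:
```python
from h import *
s=st(); print(torack(s['eef_pos'])); go(lane(40,2,110.5),[np.pi,0,np.pi+RY])
```

```text
t 20.48 pos [534.2 294.5 114.9] rot [ 3.141e+00  1.000e-03 -3.048e+00] q [ 0.5   0.56  1.8  -0.    0.79 -1.16] F [ 0.2  0.  -3.7] w 45.2 ff 30.0
[-7.79622649 43.44603348]
offset [-0.0478, -0.0009, 0.0045] turn [0.0, 0.1, -0.0] rows 1.2
```

Request:
servo_tool(
  series=[
    {"offset": [0,-0.001,0.0035],"turn": [0,0,0],"hand": 1},
    {"offset": [-0.01,-0.001,0.0035],"turn": [0,0,0],"hand": 1},
    {"offset": [-0.02,-0.001,0.0035],"turn": [0,0,0],"hand": 1},
    {"offset": [-0.03,-0.001,0.0035],"turn": [0,0,0],"hand": 1},
    {"offset": [-0.037,-0.001,0.0035],"turn": [0,0,0],"hand": 1},
    {"offset": [-0.042,-0.001,0.0035],"turn": [0,0,0],"hand": 1},
    {"offset": [-0.044,-0.001,0.0035],"turn": [0,0,0],"hand": 1},
  ],
)

```text
time_s: 21.07
eef_pos: [578.8, 297.9, 110.5]
tool_rot: [3.141, 0.001, -3.048]
ft_force: [0.4, 0.1, -4.6]
width: 45.3
finger_force: 30.0
```

Request:
servo_tool(
  series=[
    {"offset": [-0.001,0,0],"turn": [0,0,0],"hand": 1},
    {"offset": [-0.003,0,0],"turn": [0,0,0],"hand": 1},
    {"offset": [-0.004,0,0],"turn": [0,0,0],"hand": 1},
    {"offset": [-0.004,0,0],"turn": [0,0,0],"hand": 1},
  ],
)

```text
time_s: 21.4
eef_pos: [579.9, 297.8, 110.0]
tool_rot: [-3.141, -0.004, -3.048]
ft_force: [-5.3, -1.2, -1.1]
width: 45.7
finger_force: 30.0
```

Run:
```python
from h import *
s=st(); print(torack(s['eef_pos']))
```

```text
t 21.4 pos [579.9 297.8 110. ] rot [-3.141 -0.004 -3.048] q [ 0.47  0.61  1.7   0.    0.83 -1.19] F [-5.3 -1.2 -1.1] w 45.7 ff 30.0
[37.96817033 42.40041339]
```

Request:
servo_tool(
  series=[
    {"offset": [0.001,0,0.0005],"turn": [0,0,0],"hand": 1},
    {"offset": [0.001,0,0.0005],"turn": [0,0,0],"hand": 0.45},
    {"offset": [0.001,0,0.0005],"turn": [0,0,0],"hand": 0.4},
    {"offset": [0.001,0,0.0005],"turn": [0,0,0],"hand": 0.38},
    {"offset": [0.001,0,-0.02],"turn": [0,0,0],"hand": 0.38},
    {"offset": [0.001,0,-0.06],"turn": [0,0,0],"hand": 0.3},
    {"offset": [0.001,0,-0.1],"turn": [0,0,0],"hand": 0},
    {"offset": [0.001,0,-0.1],"turn": [0,0,0],"hand": 0},
  ],
)

```text
time_s: 22.07
eef_pos: [584.1, 299.9, 218.7]
tool_rot: [3.137, 0.011, -3.048]
ft_force: [1.2, 1.7, 0.1]
width: 74.6
finger_force: 0.0
```

Run:
```python
from h import *
s=st()
p=cap('wrist','w10'); cells(p,29)
t=cap('top','top5'); C=cells(t); pickle.dump(p,open('w10.pkl','wb'))
go([407,-376,200],[np.pi,0,np.pi-.19])
```

```text
t 22.07 pos [584.1 299.9 218.7] rot [ 3.137  0.011 -3.048] q [ 0.47  0.48  1.64  0.    1.01 -1.19] F [1.2 1.7 0.1] w 74.6 ff 0.0
cell 0.95 centre [565.3 295.8] yaw 0.091 len 106 centroid [564.2 295.3] px [316.5 216. ] [ 65. 140.]
cell 0.81 centre [556.4 381.6] yaw 0.131 len 107 centroid [555.7 380.5] px [432.4 215. ] [ 68.1 140.6]
cell 0.89 centre [544.4 296.2] yaw 0.018 len 62 centroid [545.8 297.4] px [181. 269.] [22. 28.]
cell 0.74 centre [ 589.3 -380.7] yaw -0.049 len 138 centroid [ 589.9 -381.3] px [488. 244.] [22. 62.]
cell 0.61 centre [ 407.6 -373.9] yaw -0.132 len 131 centroid [ 406.  -374.5] px [489.2 327.6] [24.3 61.2]
offset [0.2353, -0.6547, 0.0101] turn [-0.0, -0.0, 16.2] rows 16.7
```

Request:
servo_tool(
  series=[
    {"offset": [0.006,-0.016,0],"turn": [0,0,0],"hand": 0},
    {"offset": [0.018,-0.05,0],"turn": [0,0,0],"hand": 0},
    {"offset": [0.032,-0.088,0],"turn": [0,0,0],"hand": 0},
    {"offset": [0.046,-0.127,0],"turn": [0,0,0],"hand": 0},
    {"offset": [0.06,-0.166,0],"turn": [0,0,0],"hand": 0},
    {"offset": [0.074,-0.205,0],"turn": [0,0,0],"hand": 0},
    {"offset": [0.088,-0.244,0],"turn": [0,0,0],"hand": 0},
    {"offset": [0.102,-0.283,0],"turn": [0,0,0],"hand": 0},
  ],
)

```text
time_s: 22.93
eef_pos: [503.7, 5.1, 209.0]
tool_rot: [3.141, -0.003, -3.048]
ft_force: [0.9, -0.7, 0.2]
width: 91.8
finger_force: 0.0
```

Request:
servo_tool(
  series=[
    {"offset": [0.014,-0.039,0],"turn": [0,0,0],"hand": 0},
    {"offset": [0.028,-0.078,0],"turn": [0,0,0],"hand": 0},
    {"offset": [0.042,-0.117,0],"turn": [0,0,0],"hand": 0},
    {"offset": [0.056,-0.156,0],"turn": [0,0,0],"hand": 0},
    {"offset": [0.07,-0.195,0],"turn": [0,0,0],"hand": 0},
    {"offset": [0.084,-0.234,0],"turn": [0,0,0],"hand": 0},
    {"offset": [0.098,-0.273,0],"turn": [0,0,3],"hand": 0},
    {"offset": [0.112,-0.312,0],"turn": [0,0,6],"hand": 0},
  ],
)

```text
time_s: 23.6
eef_pos: [421.4, -315.7, 209.0]
tool_rot: [3.14, -0.002, 3.128]
ft_force: [0.8, 0.2, -0.3]
width: 92.1
finger_force: 0.0
```

Request:
servo_tool(
  series=[
    {"offset": [0.012,-0.032,0],"turn": [0,0,4],"hand": 0},
    {"offset": [0.02,-0.055,0.005],"turn": [0,0,7],"hand": 0},
    {"offset": [0.021,-0.06,0.01],"turn": [0,0,9],"hand": 0},
    {"offset": [0.021,-0.06,0.01],"turn": [0,0,9],"hand": 0},
    {"offset": [0.021,-0.06,0.01],"turn": [0,0,9],"hand": 0},
    {"offset": [0.021,-0.06,0.01],"turn": [0,0,9],"hand": 0},
  ],
)

```text
time_s: 24.1
eef_pos: [401.2, -373.1, 199.7]
tool_rot: [3.14, -0.002, 2.975]
ft_force: [-0.4, 0.4, 0.6]
width: 92.0
finger_force: 0.0
```

Run:
```python
from h import *
t=cap('top','top6'); C=cells(t)
s=st(); p=cap('wrist','w11'); cells(p); pickle.dump(p,open('w11.pkl','wb'))
cv2.imwrite('pics/w11c.png',cv2.resize(p['color'],(320,240),interpolation=cv2.INTER_AREA))
```

```text
cell 0.87 centre [ 455.3 -383.7] yaw 1.31 len 42 centroid [ 409. -379.] px [492.6 305.3] [14.3 19.6]
cell 0.65 centre [555.6 383.5] yaw 0.092 len 100 centroid [555.5 383.5] px [141.4 264.6] [21.6 45.1]
cell 0.59 centre [563.2 297.5] yaw 0.091 len 97 centroid [563.3 297.3] px [180.6 260.5] [21.2 43.5]
t 24.2 pos [ 401.6 -373.1  200.3] rot [ 3.141 -0.     2.975] q [-0.75  0.36  1.89  0.    0.9  -2.16] F [ 0.6 -0.4 -0.3] w 91.8 ff 0.0
cell 0.88 centre [ 408.9 -370.2] yaw -0.126 len 145 centroid [ 404.6 -375.8] px [326.4 257.9] [ 87.1 190.2]
cell 0.59 centre [ 572.5 -387.1] yaw 1.403 len 60 centroid [ 571.7 -382.9] px [337.5 441.5] [45. 71.]
```

View pics/w11.png

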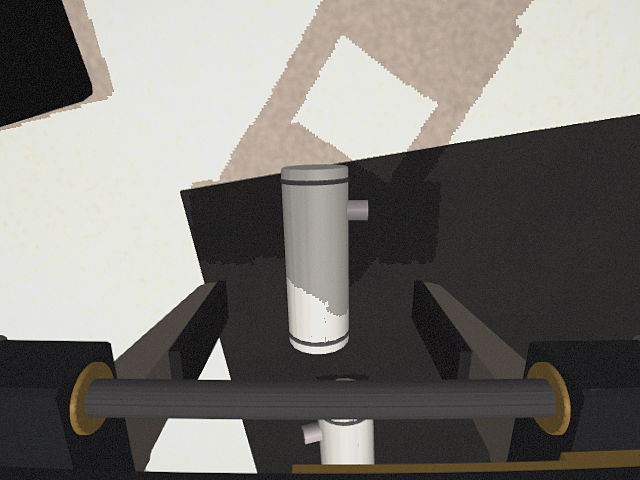

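Request:
servo_tool(
  series=[
    {"offset": [-0.002,-0.001,0.03],"turn": [0,0,0],"hand": 0},
    {"offset": [-0.002,-0.001,0.065],"turn": [0,0,0],"hand": 0},
    {"offset": [-0.002,-0.001,0.09],"turn": [0,0,0],"hand": 0.2},
    {"offset": [-0.002,-0.001,0.094],"turn": [0,0,0],"hand": 0.435},
    {"offset": [-0.002,-0.001,0.094],"turn": [0,0,0],"hand": 0.435},
    {"offset": [-0.002,-0.001,0.094],"turn": [0,0,0],"hand": 0.435},
    {"offset": [-0.002,-0.001,0.094],"turn": [0,0,0],"hand": 0.435},
    {"offset": [-0.002,-0.001,0.094],"turn": [0,0,0],"hand": 0.435},
  ],
)

```text
time_s: 24.97
eef_pos: [404.0, -376.1, 108.2]
tool_rot: [-3.14, 0.002, 2.974]
ft_force: [0.6, -0.3, 0.1]
width: 53.4
finger_force: 0.0
```

Request:
servo_tool(
  series=[
    {"offset": [0,-0.006,0],"turn": [0,0,0],"hand": 0.435},
    {"offset": [0,-0.012,0],"turn": [0,0,0],"hand": 0.435},
    {"offset": [0,-0.018,0],"turn": [0,0,0],"hand": 0.435},
    {"offset": [0,-0.024,0],"turn": [0,0,0],"hand": 0.435},
    {"offset": [0,-0.03,0],"turn": [0,0,0],"hand": 0.435},
    {"offset": [0,-0.036,0],"turn": [0,0,0],"hand": 0.435},
    {"offset": [0,-0.038,0],"turn": [0,0,0],"hand": 0.435},
    {"offset": [0,-0.038,0],"turn": [0,0,0],"hand": 0.435},
  ],
)

```text
time_s: 25.63
eef_pos: [396.7, -413.7, 106.4]
tool_rot: [-3.141, 0.0, 2.973]
ft_force: [-0.8, -0.7, -0.1]
width: 51.8
finger_force: 0.0
```

```bash
cat >> h.py <<'E'
def tipfind(p,ref=(170,210,300,350)):
    """dark bore of the port (round dark disc in a lighter ring) in the wrist picture"""
    r0,r1,c0,c1=225,285,270,375
    g=cv2.GaussianBlur(cv2.cvtColor(p['color'],cv2.COLOR_BGR2GRAY),(3,3),0)[r0:r1,c0:c1]
    t,b=cv2.threshold(g,0,255,cv2.THRESH_BINARY_INV+cv2.THRESH_OTSU)
    out=[]
    for T in (t*.7,t*.8,t*.9):
        n,l,S,c=cv2.connectedComponentsWithStats((g<T).astype(np.uint8))
        for i in range(1,n):
            x,y,w,h,a=S[i]
            if 300<a<1600 or 80<a<900:
                out.append((round(T),np.round(c[i]+[c0,r0],1).tolist(),[int(v) for v in (w,h,a)]))
    return out
def tube(p,row):
    g=cv2.GaussianBlur(cv2.cvtColor(p['color'],cv2.COLOR_BGR2GRAY),(3,3),0).astype(int)
    return [g[row,c:c+2].mean().astype(int) for c in range(230,400,2)]
E
python3 - <<'E'
from h import *
for n in ('w3','w5','w8'):
    im=cv2.imread(f'pics/{n}.png'); print(n,tipfind({'color':im}))
s=st(); p=cap('wrist','w12'); pickle.dump(p,open('w12.pkl','wb')); print(tipfind(p))
g=p['color'][:,:,1]; print(g[205,240:400:4],g[300,240:400:4])
E
```

```text
w3 [(100, [369.1, 255.1], [11, 60, 641]), (100, [310.2, 258.7], [23, 23, 419]), (114, [369.0, 255.1], [12, 60, 654]), (114, [310.3, 258.6], [24, 24, 452]), (129, [368.9, 255.0], [12, 60, 671]), (129, [312.6, 237.8], [34, 18, 212]), (129, [310.2, 258.6], [25, 24, 473])]
w5 [(61, [318.3, 258.5], [24, 24, 443]), (70, [318.8, 237.6], [34, 15, 173]), (70, [318.2, 258.5], [25, 24, 471]), (78, [318.5, 237.9], [36, 16, 249]), (78, [318.2, 258.4], [25, 24, 486])]
w8 [(74, [272.7, 255.6], [7, 60, 382]), (74, [334.6, 263.0], [24, 23, 419]), (84, [272.8, 255.7], [7, 60, 389]), (84, [334.5, 263.0], [24, 23, 445]), (94, [272.9, 255.2], [7, 60, 408]), (94, [327.8, 243.0], [34, 22, 258]), (94, [334.5, 262.9], [24, 24, 464])]
t 25.63 pos [ 396.7 -413.7  106.4] rot [-3.141  0.     2.973] q [-0.81  0.53  1.88 -0.    0.73 -2.21] F [-0.8 -0.7 -0.1] w 51.8 ff 0.0
[(75, [369.1, 254.9], [11, 60, 649]), (75, [284.7, 273.9], [23, 22, 394]), (86, [369.0, 254.5], [11, 60, 660]), (86, [284.8, 273.8], [23, 22, 411]), (96, [369.0, 254.5], [11, 60, 660]), (96, [293.3, 251.8], [27, 12, 181]), (96, [307.4, 266.8], [11, 24, 153]), (96, [284.7, 273.8], [24, 23, 431])]
[ 28  36  30  26  18  50  52  54  56  59  62  72  75  92  95  92 120 101
 100  64  67  72  68  58  60  58  60  59  59  56  47 100  29  34  41  32
  33  34  42  29] [ 67  74  72  26  31  32  27 126 136 144 142 153 151 157 159 160 165 171
 169 164 165 166 170 164 157 158 152 145 144 137 126  42  32  30  22  27
  23  27  75  69]
```

Request:
servo_tool(
  series=[
    {"offset": [0,0.002,0],"turn": [0,0,0],"hand": 0.435},
    {"offset": [0,0.004,0],"turn": [0,0,0],"hand": 0.435},
    {"offset": [0,0.0055,0],"turn": [0,0,0],"hand": 0.435},
    {"offset": [0,0.0055,0],"turn": [0,0,0],"hand": 0.435},
    {"offset": [0,0.0055,0],"turn": [0,0,0],"hand": 0.435},
  ],
)

```text
time_s: 26.1
eef_pos: [397.8, -407.1, 106.5]
tool_rot: [3.141, -0.0, 2.974]
ft_force: [0.5, -0.2, -0.4]
width: 51.7
finger_force: 0.0
```

Run:
```python
from h import *
s=st(); p=cap('wrist','w13'); pickle.dump(p,open('w13.pkl','wb')); print(tipfind(p)[:4])
g=p['color'][:,:,1]; print(g[205,240:400:4],g[300,240:400:4])
```

```text
t 26.1 pos [ 397.8 -407.1  106.5] rot [ 3.141 -0.     2.974] q [-0.8   0.52  1.89  0.    0.73 -2.2 ] F [ 0.5 -0.2 -0.4] w 51.7 ff 0.0
[(74, [371.4, 254.9], [7, 60, 366]), (74, [327.6, 273.6], [24, 22, 414]), (85, [371.3, 255.6], [7, 60, 384]), (85, [327.5, 273.5], [24, 23, 438])]
[ 32  36  42  27  31  37  50  43  50  53  56  60  58  65  60  63  69  71
  71  68  64  60  55  57  62  63  59  63  55  51  56  45 126  24  37  33
  32  28  30  31] [ 65  69  72  26  22  28  26  24 126 135 145 148 155 151 158 163 160 159
 158 162 164 161 160 160 165 158 159 153 148 139 139 127  29  30  20  28
  30  29  70  73]
```

Request:
servo_tool(
  series=[
    {"offset": [0,-0.002,0],"turn": [0,0,0],"hand": 0.435},
    {"offset": [0,-0.004,0],"turn": [0,0,0],"hand": 0.435},
    {"offset": [0,-0.004,0],"turn": [0,0,0],"hand": 1},
    {"offset": [0,-0.004,0],"turn": [0,0,0],"hand": 1},
    {"offset": [0,-0.004,0],"turn": [0,0,0],"hand": 1},
    {"offset": [0,-0.004,-0.002],"turn": [0,0,0],"hand": 1},
    {"offset": [0,-0.004,-0.02],"turn": [0,0,0],"hand": 1},
    {"offset": [0,-0.004,-0.025],"turn": [0,0,0],"hand": 1},
  ],
)

```text
time_s: 26.82
eef_pos: [397.2, -411.5, 132.5]
tool_rot: [-3.141, 0.0, 2.973]
ft_force: [0.6, -0.3, -3.1]
width: 45.3
finger_force: 29.9
```

Run:
```python
from h import *
s=st(); p=cap('wrist','w14'); pickle.dump(p,open('w14.pkl','wb')); print(tipfind(p)[:4])
g=p['color'][:,:,1]; print(g[205,240:400:4],g[300,240:400:4])
go(lane(-10,1,200),[np.pi,0,np.pi+RY])
```

```text
t 26.82 pos [ 397.2 -411.5  132.5] rot [-3.141  0.     2.973] q [-0.81  0.49  1.87  0.    0.78 -2.21] F [ 0.6 -0.3 -3.1] w 45.3 ff 29.9
[(75, [371.7, 255.7], [6, 60, 338]), (75, [309.7, 274.1], [24, 22, 407]), (86, [371.6, 255.4], [7, 60, 350]), (86, [309.6, 274.0], [24, 22, 429])]
[42 34 35 36 29 38 45 54 54 55 56 57 57 57 72 68 79 76 68 68 70 71 65 60
 59 58 59 62 57 58 54 52 61 42 37 34 25 30 37 25] [ 74  68  71  75  72  30  23  27 120 131 135 144 150 153 157 155 152 160
 166 167 167 172 173 164 163 163 159 148 155 145 140 133  43  25  26  11
  72  70  65  75]
offset [-0.0365, 0.6357, -0.0676] turn [-0.1, 0.1, -15.0] rows 15.4
```

Request:
servo_tool(
  series=[
    {"offset": [0,0.005,-0.02],"turn": [0,0,0],"hand": 1},
    {"offset": [0,0.02,-0.05],"turn": [0,0,0],"hand": 1},
    {"offset": [0,0.05,-0.068],"turn": [0,0,0],"hand": 1},
    {"offset": [-0.002,0.085,-0.068],"turn": [0,0,0],"hand": 1},
    {"offset": [-0.004,0.122,-0.068],"turn": [0,0,0],"hand": 1},
    {"offset": [-0.006,0.16,-0.068],"turn": [0,0,0],"hand": 1},
    {"offset": [-0.008,0.2,-0.068],"turn": [0,0,0],"hand": 1},
    {"offset": [-0.01,0.24,-0.068],"turn": [0,0,0],"hand": 1},
  ],
)

```text
time_s: 27.53
eef_pos: [446.9, -174.7, 199.3]
tool_rot: [3.142, 0.0, 2.973]
ft_force: [0.7, 0.5, -3.7]
width: 45.5
finger_force: 29.9
```

Request:
servo_tool(
  series=[
    {"offset": [-0.002,0.04,0],"turn": [0,0,0],"hand": 1},
    {"offset": [-0.004,0.08,0],"turn": [0,0,0],"hand": 1},
    {"offset": [-0.006,0.12,0],"turn": [0,0,0],"hand": 1},
    {"offset": [-0.008,0.16,0],"turn": [0,0,0],"hand": 1},
    {"offset": [-0.01,0.2,0],"turn": [0,0,0],"hand": 1},
    {"offset": [-0.012,0.238,0],"turn": [0,0,-4],"hand": 1},
    {"offset": [-0.014,0.274,0],"turn": [0,0,-8],"hand": 1},
    {"offset": [-0.016,0.308,0],"turn": [0,0,-11],"hand": 1},
  ],
)

```text
time_s: 28.2
eef_pos: [514.3, 126.7, 199.1]
tool_rot: [3.142, -0.0, -3.114]
ft_force: [0.9, -0.4, -4.3]
width: 45.6
finger_force: 29.9
```

Request:
servo_tool(
  series=[
    {"offset": [0.01,0.03,0],"turn": [0,0,-4],"hand": 1},
    {"offset": [0.013,0.065,0],"turn": [0,0,-4],"hand": 1},
    {"offset": [0.013,0.085,0],"turn": [0,0,-4],"hand": 1},
    {"offset": [0.013,0.085,0],"turn": [0,0,-4],"hand": 1},
    {"offset": [0.013,0.085,0],"turn": [0,0,-4],"hand": 1},
  ],
)

```text
time_s: 28.62
eef_pos: [499.0, 210.0, 199.0]
tool_rot: [-3.141, -0.0, -3.046]
ft_force: [0.1, -0.2, -4.0]
width: 45.1
finger_force: 29.9
```

Run:
```python
from h import *
s=st(); p=cap('wrist','w15'); pickle.dump(p,open('w15.pkl','wb')); print(tipfind(p)[:4])
g=p['color'][:,:,1]; print(g[205,240:400:4],g[300,240:400:4])
go(lane(-15,1,113),[np.pi,0,np.pi+RY])
```

```text
t 28.62 pos [499. 210. 199.] rot [-3.141 -0.    -3.046] q [ 0.4   0.35  1.9  -0.    0.89 -1.27] F [ 0.1 -0.2 -4. ] w 45.1 ff 29.9
[(59, [309.6, 274.1], [24, 22, 422]), (67, [315.0, 253.8], [34, 22, 253]), (67, [309.5, 274.0], [24, 22, 440]), (76, [315.6, 254.3], [35, 25, 324])]
[105 123 125 125 127 127  55  45  40  45  38  40  42  39  54  57  56  53
  57  49  46  53  46  46  38  41  44  43  47  52  43  45  42 126 123 127
  56  96 101 123] [ 49  50  51  56  59   5  18  14  84  98 101 110 107 115 114 115 115 116
 124 121 123 126 129 120 121 116 120 114 110 108 104  99  33  18  13   5
  51  55  54  50]
offset [-0.0358, -0.0041, 0.086] turn [-0.0, -0.0, 0.1] rows 2.2
```

Request:
servo_tool(
  series=[
    {"offset": [-0.03,-0.004,0],"turn": [0,0,0],"hand": 1},
    {"offset": [-0.036,-0.004,0.025],"turn": [0,0,0],"hand": 1},
    {"offset": [-0.036,-0.004,0.055],"turn": [0,0,0],"hand": 1},
    {"offset": [-0.036,-0.004,0.075],"turn": [0,0,0],"hand": 1},
    {"offset": [-0.036,-0.004,0.083],"turn": [0,0,0],"hand": 1},
    {"offset": [-0.036,-0.004,0.086],"turn": [0,0,0],"hand": 1},
    {"offset": [-0.036,-0.004,0.086],"turn": [0,0,0],"hand": 1},
    {"offset": [-0.036,-0.004,0.086],"turn": [0,0,0],"hand": 1},
  ],
)

```text
time_s: 29.33
eef_pos: [536.4, 208.4, 114.5]
tool_rot: [3.141, 0.001, -3.049]
ft_force: [0.9, 0.5, -3.1]
width: 45.2
finger_force: 29.9
```

Run:
```python
from h import *
s=st(); print(torack(s['eef_pos'])); go(lane(35,1,110.5),[np.pi,0,np.pi+RY])
```

```text
t 29.33 pos [536.4 208.4 114.5] rot [ 3.141e+00  1.000e-03 -3.049e+00] q [ 0.37  0.52  1.87 -0.    0.75 -1.3 ] F [ 0.9  0.5 -3.1] w 45.2 ff 29.9
[-13.64921033 -42.54417883]
offset [-0.0486, 0.0001, 0.0041] turn [0.0, 0.1, -0.0] rows 1.2
```

Request:
servo_tool(
  series=[
    {"offset": [0,0,0.0035],"turn": [0,0,0],"hand": 1},
    {"offset": [-0.01,0,0.0035],"turn": [0,0,0],"hand": 1},
    {"offset": [-0.02,0,0.0035],"turn": [0,0,0],"hand": 1},
    {"offset": [-0.03,0,0.0035],"turn": [0,0,0],"hand": 1},
    {"offset": [-0.036,0,0.0035],"turn": [0,0,0],"hand": 1},
    {"offset": [-0.04,0,0.0035],"turn": [0,0,0],"hand": 1},
    {"offset": [-0.042,0,0.0035],"turn": [0,0,0],"hand": 1},
  ],
)

```text
time_s: 29.92
eef_pos: [578.4, 212.6, 110.0]
tool_rot: [3.142, 0.0, -3.048]
ft_force: [-0.3, -0.1, -3.5]
width: 45.1
finger_force: 29.9
```

Request:
servo_tool(
  series=[
    {"offset": [-0.001,0,0],"turn": [0,0,0],"hand": 1},
    {"offset": [-0.003,0,0],"turn": [0,0,0],"hand": 1},
    {"offset": [-0.005,0,0],"turn": [0,0,0],"hand": 1},
    {"offset": [-0.005,0,0],"turn": [0,0,0],"hand": 1},
  ],
)

```text
time_s: 30.25
eef_pos: [582.7, 213.0, 110.0]
tool_rot: [3.142, 0.0, -3.048]
ft_force: [0.4, -0.2, -3.5]
width: 45.1
finger_force: 29.9
```

Run:
```python
from h import *
s=st(); print(torack(s['eef_pos']))
p=cap('wrist'); print(tipfind(p)[:4])
```

```text
t 30.25 pos [582.7 213.  110. ] rot [ 3.142  0.    -3.048] q [ 0.35  0.58  1.77 -0.    0.79 -1.32] F [ 0.4 -0.2 -3.5] w 45.1 ff 29.9
[ 32.87143629 -42.25730502]
[(66, [309.6, 274.0], [24, 22, 427]), (75, [315.2, 253.6], [34, 22, 261]), (75, [309.5, 273.9], [24, 22, 440]), (85, [369.9, 255.9], [7, 60, 152])]
```

Request:
servo_tool(
  series=[
    {"offset": [-0.001,0,0],"turn": [0,0,0],"hand": 1},
    {"offset": [-0.002,0,0],"turn": [0,0,0],"hand": 1},
    {"offset": [-0.003,0,0],"turn": [0,0,0],"hand": 1},
    {"offset": [-0.003,0,0],"turn": [0,0,0],"hand": 1},
  ],
)

```text
time_s: 30.63
eef_pos: [583.4, 213.0, 109.6]
tool_rot: [-3.141, -0.005, -3.048]
ft_force: [-8.4, 1.0, 1.3]
width: 45.3
finger_force: 29.9
```

Contact with the back stop (-8 N). Release and rise.

Request:
servo_tool(
  series=[
    {"offset": [0.001,0,0.0005],"turn": [0,0,0],"hand": 1},
    {"offset": [0.001,0,0.0005],"turn": [0,0,0],"hand": 0.45},
    {"offset": [0.001,0,0.0005],"turn": [0,0,0],"hand": 0.4},
    {"offset": [0.001,0,0.0005],"turn": [0,0,0],"hand": 0.38},
    {"offset": [0.001,0,-0.02],"turn": [0,0,0],"hand": 0.38},
    {"offset": [0.001,0,-0.06],"turn": [0,0,0],"hand": 0.3},
    {"offset": [0.001,0,-0.1],"turn": [0,0,0],"hand": 0},
    {"offset": [0.001,0,-0.1],"turn": [0,0,0],"hand": 0},
  ],
)

```text
time_s: 31.3
eef_pos: [588.3, 214.4, 217.8]
tool_rot: [3.139, 0.011, -3.048]
ft_force: [0.6, 0.7, 1.5]
width: 74.7
finger_force: 0.0
```

Run:
```python
from h import *
s=st()
p=cap('wrist','w16'); cells(p,29)
t=cap('top','top7'); C=cells(t); pickle.dump(p,open('w16.pkl','wb'))
go([590,-381,200],[np.pi,0,np.pi-.06])
```

```text
t 31.3 pos [588.3 214.4 217.8] rot [ 3.139  0.011 -3.048] q [ 0.35  0.44  1.71 -0.    0.98 -1.32] F [0.6 0.7 1.5] w 74.7 ff 0.0
cell 0.95 centre [564.3 296.9] yaw 0.089 len 106 centroid [562.7 296.5] px [433.3 220.2] [ 65.5 139.4]
cell 0.94 centre [558.  383.8] yaw 0.116 len 113 centroid [556.5 381.1] px [547.2 222.8] [ 77.3 146.7]
cell 0.61 centre [572.3 209.9] yaw 0.091 len 108 centroid [572.  210.9] px [316. 220.] [ 66. 142.]
cell 0.96 centre [ 591.5 -381.2] yaw -0.079 len 134 centroid [ 590.7 -381. ] px [488.2 243. ] [23.2 60.2]
cell 0.91 centre [541.3 378.5] yaw 0.026 len 57 centroid [544.3 381.3] px [143.5 271. ] [21. 26.]
cell 0.74 centre [552.1 208.1] yaw 0.204 len 59 centroid [553.8 209.5] px [221.1 264.9] [18.6 26.5]
cell 0.48 centre [550.2 312.8] yaw 0.019 len 33 centroid [549.  313.8] px [173.5 266.5] [ 5. 15.]
offset [0.0497, -0.5919, 0.0095] turn [-0.0, -0.0, 8.8] rows 14.2
```

Request:
servo_tool(
  series=[
    {"offset": [0.001,-0.015,0],"turn": [0,0,0],"hand": 0},
    {"offset": [0.003,-0.05,0],"turn": [0,0,0],"hand": 0},
    {"offset": [0.006,-0.09,0],"turn": [0,0,0],"hand": 0},
    {"offset": [0.01,-0.13,0],"turn": [0,0,0],"hand": 0},
    {"offset": [0.014,-0.17,0],"turn": [0,0,0],"hand": 0},
    {"offset": [0.017,-0.21,0],"turn": [0,0,0],"hand": 0},
    {"offset": [0.02,-0.25,0],"turn": [0,0,0],"hand": 0},
    {"offset": [0.024,-0.29,0],"turn": [0,0,0],"hand": 0},
  ],
)

```text
time_s: 32.17
eef_pos: [586.4, -80.4, 208.5]
tool_rot: [3.141, -0.002, -3.048]
ft_force: [1.0, -0.2, -0.2]
width: 91.6
finger_force: 0.0
```

Request:
servo_tool(
  series=[
    {"offset": [0.003,-0.04,0],"turn": [0,0,0],"hand": 0},
    {"offset": [0.006,-0.08,0],"turn": [0,0,0],"hand": 0},
    {"offset": [0.01,-0.12,0],"turn": [0,0,0],"hand": 0},
    {"offset": [0.014,-0.16,0],"turn": [0,0,0],"hand": 0},
    {"offset": [0.017,-0.2,0],"turn": [0,0,1],"hand": 0},
    {"offset": [0.02,-0.24,0],"turn": [0,0,3],"hand": 0},
    {"offset": [0.023,-0.27,0],"turn": [0,0,6],"hand": 0},
    {"offset": [0.025,-0.298,0],"turn": [0,0,9],"hand": 0},
  ],
)

```text
time_s: 32.83
eef_pos: [588.8, -379.6, 207.9]
tool_rot: [3.141, -0.003, 3.074]
ft_force: [-0.4, -0.4, -0.4]
width: 92.3
finger_force: 0.0
```

Request:
servo_tool(
  series=[
    {"offset": [0,0,0],"turn": [0,0,0],"hand": 0},
    {"offset": [0,0,0],"turn": [0,0,0],"hand": 0},
    {"offset": [0,0,0],"turn": [0,0,0],"hand": 0},
  ],
)

```text
time_s: 33.08
eef_pos: [589.6, -376.4, 208.4]
tool_rot: [3.14, -0.002, 3.078]
ft_force: [0.5, 0.4, -0.4]
width: 91.6
finger_force: 0.0
```

Run:
```python
from h import *
t=cap('top','top8'); C=cells(t)
s=st(); p=cap('wrist','w17'); cells(p); pickle.dump(p,open('w17.pkl','wb'))
a=cv2.imread('pics/w16.png')[60:360,230:630]; b=p['color'][60:360,120:520]
cv2.imwrite('pics/m2.png',np.vstack([a,b]))
```

```text
cell 0.92 centre [571.  213.8] yaw 0.108 len 100 centroid [571.5 213.5] px [218.5 256.4] [21.9 45. ]
cell 0.9 centre [ 554.  -378.9] yaw -0.05 len 66 centroid [ 564.6 -382.1] px [488. 260.] [24. 30.]
cell 0.87 centre [564.3 297.3] yaw 0.088 len 98 centroid [564.1 297.4] px [180.7 260. ] [21.3 43.9]
cell 0.73 centre [556.5 383.2] yaw 0.097 len 102 centroid [555.9 382.9] px [141.5 264.2] [21.9 45.9]
t 33.18 pos [ 590.2 -375.6  209.3] rot [ 3.141e+00 -1.000e-03  3.080e+00] q [-0.57  0.56  1.53  0.    1.05 -2.08] F [-1.2  0.2 -0.3] w 92.3 ff 0.0
cell 0.96 centre [ 590.2 -389.6] yaw -0.133 len 144 centroid [ 587.5 -382.5] px [301.7 247.2] [ 83.5 184.7]
```

View pics/m2.png

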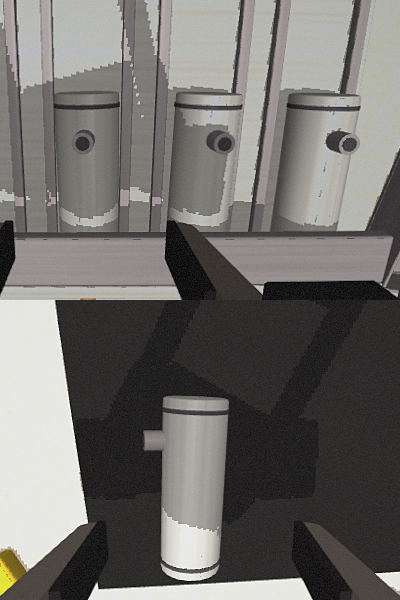

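Request:
servo_tool(
  series=[
    {"offset": [0,-0.005,0.03],"turn": [0,0,0],"hand": 0},
    {"offset": [0,-0.005,0.068],"turn": [0,0,0],"hand": 0},
    {"offset": [0,-0.005,0.098],"turn": [0,0,0],"hand": 0.2},
    {"offset": [0,-0.005,0.103],"turn": [0,0,0],"hand": 0.435},
    {"offset": [0,-0.005,0.103],"turn": [0,0,0],"hand": 0.435},
    {"offset": [0,-0.005,0.103],"turn": [0,0,0],"hand": 0.435},
    {"offset": [0,-0.005,0.103],"turn": [0,0,0],"hand": 0.435},
    {"offset": [0,-0.005,0.103],"turn": [0,0,0],"hand": 0.435},
  ],
)

```text
time_s: 33.95
eef_pos: [591.5, -382.4, 109.4]
tool_rot: [-3.14, 0.003, 3.078]
ft_force: [1.0, 0.8, -0.2]
width: 53.9
finger_force: 0.0
```

Request:
servo_tool(
  series=[
    {"offset": [0,0.006,0],"turn": [0,0,0],"hand": 0.435},
    {"offset": [0,0.012,0],"turn": [0,0,0],"hand": 0.435},
    {"offset": [0,0.018,0],"turn": [0,0,0],"hand": 0.435},
    {"offset": [0,0.024,0],"turn": [0,0,0],"hand": 0.435},
    {"offset": [0,0.03,0],"turn": [0,0,0],"hand": 0.435},
    {"offset": [0,0.035,0],"turn": [0,0,0],"hand": 0.435},
    {"offset": [0,0.036,0],"turn": [0,0,0],"hand": 0.435},
    {"offset": [0,0.036,0],"turn": [0,0,0],"hand": 0.435},
  ],
)

```text
time_s: 34.62
eef_pos: [592.6, -345.3, 106.9]
tool_rot: [3.141, -0.0, 3.079]
ft_force: [-0.1, -0.2, 0.7]
width: 52.3
finger_force: 0.0
```

Run:
```python
from h import *
s=st(); p=cap('wrist','w18'); pickle.dump(p,open('w18.pkl','wb')); print(tipfind(p)[:6])
g=p['color'][:,:,1]; print(g[205,240:400:4],g[300,240:400:4])
```

```text
t 34.62 pos [ 592.6 -345.3  106.9] rot [ 3.141 -0.     3.079] q [-0.53  0.66  1.62  0.    0.87 -2.04] F [-0.1 -0.2  0.7] w 52.3 ff 0.0
[(76, [272.8, 253.7], [7, 60, 399]), (76, [355.3, 263.5], [23, 24, 408]), (87, [272.9, 254.0], [7, 60, 412]), (87, [355.2, 263.5], [23, 24, 429]), (98, [273.0, 254.5], [7, 60, 420]), (98, [338.7, 248.9], [34, 34, 424])]
[ 43  28  33  33  35  36  36  40  33  82 117 132 141 141 149 153 154 158
 155 161 165 171 164 166 166 167 162 160 162 155 157 151 147 150 135 144
  37  40  30  30] [ 72  68  69  24  26  17  21  41  35 107 126 136 142 153 153 160 159 155
 162 168 166 167 167 168 165 164 156 159 161 152 148 146 134 133  11  27
  35  30  72  77]
```

Request:
servo_tool(
  series=[
    {"offset": [0,-0.001,0],"turn": [0,0,0],"hand": 0.435},
    {"offset": [0,-0.002,0],"turn": [0,0,0],"hand": 0.435},
    {"offset": [0,-0.003,0],"turn": [0,0,0],"hand": 0.435},
    {"offset": [0,-0.004,0],"turn": [0,0,0],"hand": 0.435},
    {"offset": [0,-0.004,0],"turn": [0,0,0],"hand": 0.435},
    {"offset": [0,-0.004,0],"turn": [0,0,0],"hand": 0.435},
  ],
)

```text
time_s: 35.17
eef_pos: [592.2, -350.2, 107.0]
tool_rot: [-3.142, 0.0, 3.078]
ft_force: [-0.3, -0.6, -0.4]
width: 51.5
finger_force: 0.0
```

Run:
```python
from h import *
s=st(); p=cap('wrist','w19'); pickle.dump(p,open('w19.pkl','wb')); print(tipfind(p)[:6])
g=p['color'][:,:,1]; print(g[205,240:400:4],g[300,240:400:4])
```

```text
t 35.17 pos [ 592.2 -350.2  107. ] rot [-3.142  0.     3.078] q [-0.54  0.66  1.61 -0.    0.87 -2.04] F [-0.3 -0.6 -0.4] w 51.5 ff 0.0
[(74, [272.5, 254.5], [6, 60, 360]), (74, [332.9, 263.4], [23, 22, 413]), (84, [273.0, 254.5], [7, 60, 420]), (84, [332.7, 263.3], [24, 24, 447]), (94, [273.0, 254.5], [7, 60, 420]), (94, [327.8, 243.0], [33, 20, 248])]
[ 40  36  33  34  30  25  26  42  27  75 120 130 138 144 149 150 159 157
 161 158 157 161 158 166 164 164 168 166 160 157 153 156 143 138 135 130
  40  21  40  37] [ 68  73  73  33  25  18  29  29  33  86 127 139 145 147 149 153 164 164
 160 161 166 161 167 162 163 165 167 159 158 158 146 144 135 124  29  27
  27  27  73  72]
```

Request:
servo_tool(
  series=[
    {"offset": [0,0.0025,0],"turn": [0,0,0],"hand": 0.435},
    {"offset": [0,0.0025,0],"turn": [0,0,0],"hand": 0.5},
    {"offset": [0,0.0025,0],"turn": [0,0,0],"hand": 1},
    {"offset": [0,0.0025,0],"turn": [0,0,0],"hand": 1},
    {"offset": [0,0.0025,-0.001],"turn": [0,0,0],"hand": 1},
    {"offset": [0,0.0025,-0.03],"turn": [0,0,0],"hand": 1},
    {"offset": [0,0.0025,-0.07],"turn": [0,0,0],"hand": 1},
    {"offset": [0,0.0025,-0.09],"turn": [0,0,0],"hand": 1},
  ],
)

```text
time_s: 35.88
eef_pos: [593.1, -347.8, 200.0]
tool_rot: [-3.141, 0.002, 3.078]
ft_force: [1.6, -1.0, -2.4]
width: 45.1
finger_force: 29.8
```

Run:
```python
from h import *
s=st(); p=cap('wrist','w20'); pickle.dump(p,open('w20.pkl','wb')); print(tipfind(p)[:6])
g=p['color'][:,:,1]; print(g[205,240:400:4],g[300,240:400:4])
go(lane(-10,0,200),[np.pi,0,np.pi+RY])
```

```text
t 35.88 pos [ 593.1 -347.8  200. ] rot [-3.141e+00  2.000e-03  3.078e+00] q [-0.53  0.55  1.57 -0.    1.02 -2.04] F [ 1.6 -1.  -2.4] w 45.1 ff 29.8
[(77, [270.4, 256.8], [2, 60, 97]), (77, [372.9, 263.0], [5, 58, 151]), (77, [331.2, 263.4], [24, 23, 423]), (88, [270.5, 254.5], [2, 60, 120]), (88, [372.9, 262.2], [5, 60, 163]), (88, [331.2, 263.5], [25, 24, 452])]
[ 31  38  37  25  34  34  25  33 119 129 136 142 141 147 153 159 160 158
 162 159 160 164 165 164 167 162 166 155 158 157 150 146 138 123  29  30
  28  32  28  29] [ 71  76  69  77  72  23  22  28 121 131 141 146 144 148 156 161 160 162
 159 161 167 164 156 160 164 162 156 157 157 148 144 132 124  22  29  16
  68  71  75  77]
offset [0.0766, 0.4689, 0.0015] turn [-0.2, 0.4, -9.0] rows 11.4
```

Request:
servo_tool(
  series=[
    {"offset": [0.003,0.015,0],"turn": [0,0,0],"hand": 1},
    {"offset": [0.007,0.043,0],"turn": [0,0,0],"hand": 1},
    {"offset": [0.013,0.08,0],"turn": [0,0,0],"hand": 1},
    {"offset": [0.02,0.12,0],"turn": [0,0,0],"hand": 1},
    {"offset": [0.026,0.16,0],"turn": [0,0,0],"hand": 1},
    {"offset": [0.033,0.2,0],"turn": [0,0,0],"hand": 1},
    {"offset": [0.039,0.24,0],"turn": [0,0,0],"hand": 1},
    {"offset": [0.045,0.275,0],"turn": [0,0,0],"hand": 1},
  ],
)

```text
time_s: 36.6
eef_pos: [563.1, -67.4, 195.3]
tool_rot: [3.141, -0.003, 3.078]
ft_force: [1.6, 0.6, -3.9]
width: 45.6
finger_force: 29.8
```

Request:
servo_tool(
  series=[
    {"offset": [0.006,0.038,0],"turn": [0,0,-2],"hand": 1},
    {"offset": [0.012,0.076,0],"turn": [0,0,-4],"hand": 1},
    {"offset": [0.019,0.115,0],"turn": [0,0,-7],"hand": 1},
    {"offset": [0.025,0.152,0],"turn": [0,0,-9],"hand": 1},
    {"offset": [0.032,0.182,0],"turn": [0,0,-9],"hand": 1},
    {"offset": [0.032,0.194,0],"turn": [0,0,-9],"hand": 1},
    {"offset": [0.032,0.194,0],"turn": [0,0,-9],"hand": 1},
    {"offset": [0.032,0.194,0],"turn": [0,0,-9],"hand": 1},
  ],
)

```text
time_s: 37.27
eef_pos: [544.6, 125.8, 195.9]
tool_rot: [-3.141, -0.002, -3.046]
ft_force: [-0.6, -0.2, -4.3]
width: 45.7
finger_force: 29.8
```

Run:
```python
from h import *
s=st(); go(lane(-12,0,113),[np.pi,0,np.pi+RY]); p=cap('wrist','w21'); print(tipfind(p)[:4])
g=p['color'][:,:,1]; print(g[300,240:400:4])
```

```text
t 37.27 pos [544.6 125.8 195.9] rot [-3.141e+00 -2.000e-03 -3.046e+00] q [ 0.22  0.38  1.87 -0.    0.9  -1.44] F [-0.6 -0.2 -4.3] w 45.7 ff 29.8
offset [-0.0013, -0.0019, 0.0829] turn [-0.0, -0.1, 0.1] rows 2.0
[(59, [331.2, 263.6], [24, 24, 431]), (67, [330.7, 240.9], [25, 11, 122]), (67, [331.1, 263.5], [25, 24, 459]), (76, [323.9, 244.0], [35, 24, 297])]
[ 59  58  55  52  63  30  16   6  86  98 104 107 112 112 115 122 120 122
 119 123 128 123 118 119 122 122 118 118 119 111 109 104  98  17  11  21
  45  55  61  51]
```

Request:
servo_tool(
  series=[
    {"offset": [-0.001,-0.002,0.03],"turn": [0,0,0],"hand": 1},
    {"offset": [-0.001,-0.002,0.055],"turn": [0,0,0],"hand": 1},
    {"offset": [-0.001,-0.002,0.072],"turn": [0,0,0],"hand": 1},
    {"offset": [-0.001,-0.002,0.08],"turn": [0,0,0],"hand": 1},
    {"offset": [-0.001,-0.002,0.084],"turn": [0,0,0],"hand": 1},
    {"offset": [-0.001,-0.002,0.084],"turn": [0,0,0],"hand": 1},
    {"offset": [-0.001,-0.002,0.084],"turn": [0,0,0],"hand": 1},
  ],
)

```text
time_s: 37.9
eef_pos: [547.1, 123.2, 113.6]
tool_rot: [3.142, 0.001, -3.049]
ft_force: [0.3, -0.8, -3.3]
width: 45.3
finger_force: 29.8
```

Run:
```python
from h import *
s=st(); print(torack(s['eef_pos'])); go(lane(38,0,110.8),[np.pi,0,np.pi+RY])
```

```text
t 37.9 pos [547.1 123.2 113.6] rot [ 3.142e+00  1.000e-03 -3.049e+00] q [ 0.22  0.5   1.91 -0.    0.73 -1.44] F [ 0.3 -0.8 -3.3] w 45.3 ff 29.8
[ -10.86366749 -128.36023288]
offset [-0.0489, 0.0009, 0.0029] turn [0.0, 0.0, -0.0] rows 1.2
```

Request:
servo_tool(
  series=[
    {"offset": [0,0.001,0.0025],"turn": [0,0,0],"hand": 1},
    {"offset": [-0.01,0.001,0.0025],"turn": [0,0,0],"hand": 1},
    {"offset": [-0.02,0.001,0.0025],"turn": [0,0,0],"hand": 1},
    {"offset": [-0.03,0.001,0.0025],"turn": [0,0,0],"hand": 1},
    {"offset": [-0.038,0.001,0.0025],"turn": [0,0,0],"hand": 1},
    {"offset": [-0.043,0.001,0.0025],"turn": [0,0,0],"hand": 1},
    {"offset": [-0.045,0.001,0.0025],"turn": [0,0,0],"hand": 1},
  ],
)

```text
time_s: 38.48
eef_pos: [592.6, 129.0, 110.6]
tool_rot: [3.142, 0.001, -3.048]
ft_force: [0.5, -0.4, -3.7]
width: 45.7
finger_force: 29.8
```

Request:
servo_tool(
  series=[
    {"offset": [-0.001,0,0],"turn": [0,0,0],"hand": 1},
    {"offset": [-0.003,0,0],"turn": [0,0,0],"hand": 1},
    {"offset": [-0.004,0,0],"turn": [0,0,0],"hand": 1},
    {"offset": [-0.004,0,0],"turn": [0,0,0],"hand": 1},
  ],
)

```text
time_s: 38.82
eef_pos: [594.6, 129.0, 110.3]
tool_rot: [-3.141, -0.002, -3.048]
ft_force: [-1.8, -0.9, -4.4]
width: 45.6
finger_force: 29.8
```

Run:
```python
from h import *
s=st(); print(torack(s['eef_pos']))
```

```text
t 38.82 pos [594.6 129.  110.3] rot [-3.141e+00 -2.000e-03 -3.048e+00] q [ 0.21  0.56  1.8  -0.    0.78 -1.45] F [-1.8 -0.9 -4.4] w 45.6 ff 29.8
[  36.958405   -126.94906479]
```

Slight contact; press 2 mm more to confirm, then release and rise.

Request:
servo_tool(
  series=[
    {"offset": [-0.001,0,0],"turn": [0,0,0],"hand": 1},
    {"offset": [-0.002,0,0],"turn": [0,0,0],"hand": 1},
    {"offset": [-0.002,0,0],"turn": [0,0,0],"hand": 1},
  ],
)

```text
time_s: 39.07
eef_pos: [595.1, 129.0, 110.0]
tool_rot: [-3.141, -0.005, -3.048]
ft_force: [-8.4, -0.3, 0.7]
width: 45.3
finger_force: 29.8
```

Request:
servo_tool(
  series=[
    {"offset": [0.001,0,0.001],"turn": [0,0,0],"hand": 1},
    {"offset": [0.001,0,0.001],"turn": [0,0,0],"hand": 0.45},
    {"offset": [0.001,0,0.001],"turn": [0,0,0],"hand": 0.4},
    {"offset": [0.001,0,0.001],"turn": [0,0,0],"hand": 0.38},
    {"offset": [0.001,0,-0.02],"turn": [0,0,0],"hand": 0.38},
    {"offset": [0.001,0,-0.06],"turn": [0,0,0],"hand": 0.3},
    {"offset": [0.001,0,-0.1],"turn": [0,0,0],"hand": 0},
    {"offset": [0.001,0,-0.1],"turn": [0,0,0],"hand": 0},
  ],
)

```text
time_s: 39.73
eef_pos: [600.2, 130.1, 218.2]
tool_rot: [3.14, 0.012, -3.048]
ft_force: [1.9, 0.8, 0.7]
width: 74.8
finger_force: 0.0
```

Run:
```python
from h import *
st(); go(lane(60,1,230)+np.array([0,42.5,0]),[np.pi,0,np.pi+RY])
```

```text
t 39.73 pos [600.2 130.1 218.2] rot [ 3.14   0.012 -3.048] q [ 0.21  0.42  1.74  0.    0.97 -1.45] F [1.9 0.8 0.7] w 74.8 ff 0.0
offset [-0.0215, 0.1262, -0.0114] turn [0.1, 0.7, 0.0] rows 3.1
```

Request:
servo_tool(
  series=[
    {"offset": [-0.01,0.03,-0.03],"turn": [0,0,0],"hand": 0},
    {"offset": [-0.02,0.06,-0.06],"turn": [0,0,0],"hand": 0},
    {"offset": [-0.03,0.09,-0.08],"turn": [0,0,0],"hand": 0},
    {"offset": [-0.03,0.12,-0.09],"turn": [0,0,0],"hand": 0},
    {"offset": [-0.03,0.127,-0.09],"turn": [0,0,0],"hand": 0},
    {"offset": [-0.03,0.127,-0.09],"turn": [0,0,0],"hand": 0},
    {"offset": [-0.03,0.127,-0.09],"turn": [0,0,0],"hand": 0},
    {"offset": [-0.03,0.127,-0.09],"turn": [0,0,0],"hand": 0},
  ],
)

```text
time_s: 40.4
eef_pos: [613.9, 257.2, 299.4]
tool_rot: [-3.141, -0.002, -3.049]
ft_force: [0.6, 0.1, -0.9]
width: 91.6
finger_force: 0.0
```

Run:
```python
from h import *
st(); p=cap('wrist','w22'); pickle.dump(p,open('w22.pkl','wb'))
for i in range(4):
    e=proj(p,[lane(5,i,65),lane(-25,i,52),lane(68,i,52)]); print(i,np.round(e,1).tolist())
for _,W,y,m in cells(p,29): print(np.round(torack(W),1))
t=cap('top'); 
for q in ['reg','spraycan','meter','driver','spanner','tape']:
  r=spotter.masks_of(t,q)
  if r: print(q,round(r[0]['score'],2),np.round(r[0]['rect']).tolist())
```

```text
t 40.4 pos [613.9 257.2 299.4] rot [-3.141e+00 -2.000e-03 -3.049e+00] q [ 0.39  0.42  1.54 -0.    1.18 -1.27] F [ 0.6  0.1 -0.9] w 91.6 ff 0.0
0 [[169.4, 156.5], [171.9, 119.7], [182.1, 226.6]]
1 [[271.0, 156.1], [271.8, 119.0], [275.2, 226.6]]
2 [[373.5, 156.1], [372.7, 119.1], [369.0, 226.6]]
3 [[475.2, 156.6], [472.7, 119.8], [462.1, 226.7]]
cell 0.9 centre [563.6 290.1] yaw 0.122 len 100 centroid [563.  288.7] px [361. 172.] [ 52. 108.]
cell 0.9 centre [570.9 210.3] yaw 0.114 len 101 centroid [570.3 210.2] px [275.  171.8] [ 50.8 109.5]
cell 0.77 centre [578.4 125.4] yaw 0.038 len 104 centroid [578.4 126. ] px [184.3 171.7] [ 55.  112.1]
cell 0.5 centre [666.5 -26.3] yaw -1.245 len 73 centroid [667.6 -28.9] px [ 36.  246.9] [63.8 65.5]
[21.1 36.3]
[ 20.9 -43.9]
[  20.5 -129.1]
[  94.1 -288.3]
reg 0.88 [322.0, 212.0, 30.0, 28.0]
spraycan 0.77 [253.0, 159.0, 35.0, 48.0]
meter 0.97 [424.0, 163.0, 63.0, 76.0]
driver 0.88 [367.0, 157.0, 31.0, 73.0]
spanner 0.84 [232.0, 347.0, 53.0, 57.0]
tape 0.59 [308.0, 343.0, 28.0, 34.0]
```

View pics/w22.png

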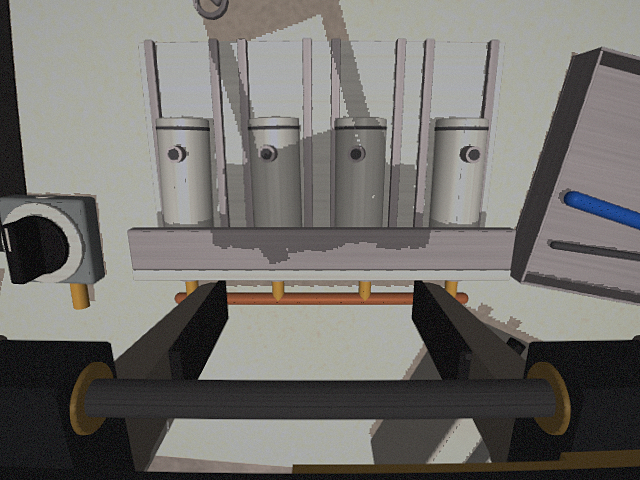

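```bash
cat > ang.py <<'E'
from h import *
def angles(p):
    g=cv2.cvtColor(p['color'],cv2.COLOR_BGR2GRAY)
    M=[(m,W) for _,W,y,m in cells(p,29)]
    for i in range(4):
        e=proj(p,[lane(5,i,65)])[0]; c0,r0=int(e[0])-35,int(e[1])-22
        w=cv2.GaussianBlur(g,(3,3),0)[r0:r0+44,c0:c0+70]
        # dark bore: darkest compact blob near centre
        best=None
        for T in range(25,90,5):
            n,l,S,c=cv2.connectedComponentsWithStats((w<T).astype(np.uint8))
            for k in range(1,n):
                x,y,ww,hh,a=S[k]
                if 60<a<170 and .7<ww/hh<1.4 and a/(ww*hh)>.6: best=(c[k]+[c0,r0],a,T)
        row=int(proj(p,[lane(-14,i,52)])[0,1])
        # tube axis from mask columns at several rows
        best_m=min(M,key=lambda q:abs(torack(q[1])[1]-[-127.5,-42.5,42.5,127.5][i]))[0] if M else None
        ys=[]
        for r in range(int(e[1])+15,int(e[1])+55,4):
            cs=np.where(best_m[r])[0]
            if len(cs):
                # tangent rays of cylinder: use mid direction
                d=ray(p,[[cs.min()-.5,r],[cs.max()+.5,r]]); d/=np.linalg.norm(d,axis=1)[:,None]
                c,s=np.cos(RY),np.sin(RY); Rr=np.array([[c,s,0],[-s,c,0],[0,0,1]])
                q=(d@Rr.T)[:,1:]; q/=np.linalg.norm(q,axis=1)[:,None]; b=q.sum(0)
                o=np.array([torack(p['origin'])[1],p['origin'][2]]); ys.append(o[0]+b[0]*(29-o[1])/b[1])
        ya=np.median(ys) if ys else np.nan
        if best is None: print(i,'no bore',ya); continue
        tip=torack(onz(p,[best[0]],65)[0])
        print('lane',i,'bore px',np.round(best[0],1),best[1:],'axis y err',round(ya-[-127.5,-42.5,42.5,127.5][i],1),'tip rack',np.round(tip,1),'angle',round((tip[1]-ya)/36,3))
E
python3 - <<'E'
from ang import *
angles(pickle.load(open('w22.pkl','rb'))) if 0 else None
p=cap('wrist','w23'); angles(p)
E
```

```text
cell 0.91 centre [563.4 289. ] yaw 0.12 len 101 centroid [563.2 288.3] px [358.5 170.5] [ 51. 109.]
cell 0.75 centre [570.9 209.8] yaw 0.097 len 102 centroid [570.5 210.3] px [273.4 170.6] [ 50.7 110. ]
cell 0.58 centre [578.7 125.8] yaw 0.052 len 103 centroid [578.3 126.4] px [183.7 170.8] [ 53.  110.3]
cell 0.55 centre [554.9 380.8] yaw 0.13 len 102 centroid [554.6 380.1] px [456.5 171. ] [ 52.3 110.3]
lane 0 bore px [171.9 152.8] (np.int32(75), 85) axis y err -0.7 tip rack [   2.9 -124.3] angle 0.11
lane 1 bore px [264.7 153.1] (np.int32(94), 85) axis y err -0.8 tip rack [  3.5 -46.6] angle -0.092
lane 2 bore px [353.1 152.5] (np.int32(112), 85) axis y err -8.2 tip rack [ 3.1 26.7] angle -0.21
lane 3 bore px [472.  153.2] (np.int32(80), 85) axis y err -0.7 tip rack [  3.2 126.1] angle -0.019
```

Run:
```python
from h import *
c,s=np.cos(RY),np.sin(RY); x,y=37,36.5
go([RK[0]+c*x-s*y,RK[1]+s*x+c*y,180],[np.pi,0,np.pi+RY])
```

```text
offset [0.0316, 0.0365, 0.1205] turn [-0.0, -0.0, 0.0] rows 3.1
```

Request:
servo_tool(
  series=[
    {"offset": [0.0315,0.0365,0.01],"turn": [0,0,0],"hand": 0.39},
    {"offset": [0.0315,0.0365,0.03],"turn": [0,0,0],"hand": 0.39},
    {"offset": [0.0315,0.0365,0.06],"turn": [0,0,0],"hand": 0.39},
    {"offset": [0.0315,0.0365,0.09],"turn": [0,0,0],"hand": 0.39},
    {"offset": [0.0315,0.0365,0.11],"turn": [0,0,0],"hand": 0.39},
    {"offset": [0.0315,0.0365,0.12],"turn": [0,0,0],"hand": 0.39},
    {"offset": [0.0315,0.0365,0.12],"turn": [0,0,0],"hand": 0.39},
    {"offset": [0.0315,0.0365,0.12],"turn": [0,0,0],"hand": 0.39},
  ],
)

```text
time_s: 41.62
eef_pos: [579.8, 292.0, 180.9]
tool_rot: [-3.142, 0.0, -3.048]
ft_force: [0.0, 0.5, 0.2]
width: 55.8
finger_force: 0.0
```

Run:
```python
from h import *
s=st(); print(torack(s['eef_pos'])); p=cap('wrist','w24')
for _,W,y,m in cells(p,29):
    for r in (200,260): 
        cs=np.where(m[r])[0]; print(r,cs.min() if len(cs) else None,cs.max() if len(cs) else None)
c,s=np.cos(RY),np.sin(RY); x,y=37,36.5
go([RK[0]+c*x-s*y,RK[1]+s*x+c*y,110],[np.pi,0,np.pi+RY])
```

```text
t 41.62 pos [579.8 292.  180.9] rot [-3.142  0.    -3.048] q [ 0.46  0.52  1.67 -0.    0.95 -1.2 ] F [0.  0.5 0.2] w 55.8 ff 0.0
[37.3859456  36.69785551]
cell 0.74 centre [566.7 287.9] yaw 0.092 len 110 centroid [565.6 288.3] px [316.5 239.5] [ 75. 163.]
cell 0.58 centre [573.8 209. ] yaw 0.087 len 110 centroid [570.7 208.9] px [195.1 239. ] [ 77.2 162.7]
cell 0.57 centre [583. 123.] yaw 0.035 len 115 centroid [581.1 125.3] px [ 66.5 240.8] [ 89.5 167. ]
cell 0.56 centre [558.  381.9] yaw 0.122 len 112 centroid [556.6 381. ] px [461.  239.8] [ 78.3 165.4]
200 282 352
260 284 352
200 155 230
260 163 235
200 22 106
260 33 113
200 426 500
260 422 494
offset [0.0012, -0.0005, 0.0721] turn [0.0, 0.1, 0.0] rows 1.7
```

Request:
servo_tool(
  series=[
    {"offset": [0.001,0,0.02],"turn": [0,0,0],"hand": 0.39},
    {"offset": [0.001,0,0.04],"turn": [0,0,0],"hand": 0.39},
    {"offset": [0.001,0,0.058],"turn": [0,0,0],"hand": 0.39},
    {"offset": [0.001,0,0.068],"turn": [0,0,0],"hand": 0.39},
    {"offset": [0.001,0,0.07],"turn": [0,0,0],"hand": 0.39},
    {"offset": [0.001,0,0.07],"turn": [0,0,0],"hand": 0.39},
  ],
)

```text
time_s: 42.22
eef_pos: [578.8, 291.9, 111.0]
tool_rot: [3.141, 0.0, -3.048]
ft_force: [-0.3, -0.5, -0.4]
width: 55.9
finger_force: 0.0
```

Run:
```python
from h import *
s=st(); print(torack(s['eef_pos'])); p=cap('wrist','w25'); print(tipfind(p)[:6])
g=p['color'][:,:,1]; print(g[200,240:400:4],g[300,240:400:4])
```

```text
t 42.22 pos [578.8 291.9 111. ] rot [ 3.141  0.    -3.048] q [ 0.46  0.61  1.71 -0.    0.83 -1.2 ] F [-0.3 -0.5 -0.4] w 55.9 ff 0.0
[36.41050907 36.69706311]
[(69, [294.8, 263.6], [23, 24, 424]), (79, [301.2, 241.4], [25, 10, 143]), (79, [294.7, 263.6], [24, 24, 447]), (89, [308.3, 247.3], [34, 31, 389]), (89, [294.7, 263.5], [25, 24, 470])]
[139 136 133 138 139 139  83 110  93  47  39  43  50  56  57  56  53  55
  54  57  54  52  61  55  47  56  50  50  45  41 114 117  83 138 138 140
  58 118 120 121] [ 62  68  15  20  17  28 141  88 109 118 121 125 127 130 133 140 139 137
 141 146 147 139 141 137 137 130 135 128 125 122 113  90 143 144 121  22
  18  12  19  63]
```

Request:
servo_tool(
  series=[
    {"offset": [0,0.0015,0],"turn": [0,0,0],"hand": 0.39},
    {"offset": [0,0.0025,0],"turn": [0,0,0],"hand": 0.39},
    {"offset": [0,0.0025,0],"turn": [0,0,0],"hand": 0.43},
    {"offset": [0,0.0025,0],"turn": [0,0,0],"hand": 0.46},
    {"offset": [0,0.0025,0],"turn": [0,0,0],"hand": 0.48},
    {"offset": [0,0.0025,0],"turn": [0,0,0],"hand": 0.49},
    {"offset": [0,0.0025,0],"turn": [0,0,0],"hand": 0.49},
  ],
)

```text
time_s: 42.85
eef_pos: [578.3, 294.4, 110.6]
tool_rot: [3.142, 0.0, -3.048]
ft_force: [-0.0, 0.8, 0.5]
width: 46.7
finger_force: 0.1
```

Run:
```python
from h import *
s=st(); print(torack(s['eef_pos'])); p=cap('wrist','w26'); print(tipfind(p)[:6])
g=p['color'][:,:,1]; print(g[200,240:400:4],g[300,240:400:4])
```

```text
t 42.85 pos [578.3 294.4 110.6] rot [ 3.142  0.    -3.048] q [ 0.47  0.61  1.71  0.    0.83 -1.2 ] F [-0.   0.8  0.5] w 46.7 ff 0.1
[36.07414643 39.16293389]
[(67, [318.5, 265.4], [24, 24, 431]), (77, [319.1, 244.7], [33, 15, 168]), (77, [318.4, 265.4], [24, 24, 450]), (86, [319.8, 244.9], [35, 19, 269]), (86, [318.6, 265.4], [24, 24, 472])]
[138 133 141 138 141 114 121 109  86  38  46  54  51  52  48  48  52  53
  54  53  57  53  52  55  54  50  48  54  50  50  48  37  74 108 140  93
 116 120 123 119] [ 59  66  63  57  37  14  26  26  47 108 120 121 126 130 132 134 136 136
 138 145 141 143 144 148 143 140 138 139 126 128 124 115 117  14  27  31
  67  54  61  64]
```

Request:
servo_tool(
  series=[
    {"offset": [0,0,0],"turn": [0,0,0],"hand": 0.47},
    {"offset": [0,0,0],"turn": [0,0,0],"hand": 0.43},
    {"offset": [0,0,0],"turn": [0,0,0],"hand": 0.4},
    {"offset": [0,0,0],"turn": [0,0,0],"hand": 0.4},
    {"offset": [0,0,-0.02],"turn": [0,0,0],"hand": 0.4},
    {"offset": [0,0,-0.06],"turn": [0,0,0],"hand": 0.4},
    {"offset": [0,0,-0.1],"turn": [0,0,0],"hand": 0.4},
    {"offset": [0,0,-0.14],"turn": [0,0,0],"hand": 0.4},
  ],
)

```text
time_s: 43.57
eef_pos: [577.9, 294.1, 251.7]
tool_rot: [-3.141, -0.001, -3.048]
ft_force: [0.2, 0.3, -0.8]
width: 55.7
finger_force: 0.0
```

Request:
servo_tool(
  series=[
    {"offset": [-0.03,-0.04,-0.05],"turn": [0,0,0],"hand": 0.4},
    {"offset": [-0.03,-0.04,-0.05],"turn": [0,0,0],"hand": 0.4},
    {"offset": [-0.03,-0.04,-0.05],"turn": [0,0,0],"hand": 0.4},
    {"offset": [-0.03,-0.04,-0.05],"turn": [0,0,0],"hand": 0.4},
    {"offset": [-0.03,-0.04,-0.05],"turn": [0,0,0],"hand": 0.4},
  ],
)

```text
time_s: 43.98
eef_pos: [611.0, 257.3, 299.3]
tool_rot: [-3.141, -0.002, -3.049]
ft_force: [-0.2, -0.7, -0.3]
width: 55.2
finger_force: 0.0
```

Run:
```python
from ang import *
st(); p=cap('wrist','w27'); angles(p)
```

```text
t 43.98 pos [611.  257.3 299.3] rot [-3.141e+00 -2.000e-03 -3.049e+00] q [ 0.4   0.42  1.55  0.    1.18 -1.27] F [-0.2 -0.7 -0.3] w 55.2 ff 0.0
cell 0.96 centre [563.4 293. ] yaw 0.109 len 101 centroid [562.7 292.4] px [363.4 175.3] [ 52.1 109.2]
cell 0.78 centre [571.  209.7] yaw 0.096 len 101 centroid [570.6 210.3] px [273.9 175.1] [ 51.1 109.1]
cell 0.74 centre [554.8 380.6] yaw 0.109 len 103 centroid [554.  380.4] px [457.1 175.2] [ 53.4 110.5]
cell 0.73 centre [578.4 126.2] yaw 0.066 len 103 centroid [578.  126.2] px [184.8 174.9] [ 52.3 110.5]
lane 0 bore px [172.7 157.6] (np.int32(75), 85) axis y err -0.7 tip rack [   2.9 -124.3] angle 0.109
lane 1 bore px [265.3 157.8] (np.int32(98), 85) axis y err -0.9 tip rack [  3.4 -46.8] angle -0.095
lane 2 bore px [367.5 157.5] (np.int32(94), 85) axis y err -4.0 tip rack [ 3.2 38. ] angle -0.014
lane 3 bore px [472.8 158. ] (np.int32(76), 85) axis y err -0.4 tip rack [  3.2 126.1] angle -0.029
```

```bash
python3 -c "
from h import *
print(robot.hand_in())"
```

```text
the job is handed in; nothing more can be done
None
```

The job is handed in: I turned the regulator knob to its stop first, and all four cells now sit in their own lanes against the back stop, ports within about 0.11 rad of straight up at the last measurement; hand-in gave no verdict.

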